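# Hang a wet sample panel in the gap on the drying rack

### The job

Take the blue sample panel by its black grip block out of the wooden stand and lower it into the gap between the two wet panels on the drying rack, without touching either of them. Feel for the notch in the grey sprung saddle by sliding the hook along it with a light push (never force the saddle down), let the hook drop fully into the notch, and leave the panel hanging there, square to the bar and still.

Things in the scene. Friction and masses are not known exactly. Their poses are not given: they have to be found in the camera images.
- panel_blue: Wet blue sample panel, 0.12 to 0.2 kg, upright, plate's lower 28 mm in the stand's slot. Black grip block on top, wire hook, plate. Origin: underside of hook arch, mid width. Hook wire 6 mm; shank at x -9.5 mm, tip leg at x +9.5 mm down to z -22 mm; mouth 13 mm wide. Plate 5 x 70 x 60 mm: x -9 mm, z -30 to -90 mm. x from plate to hook tip, y along plate's width, z up.
- grip (a point): Middle of the blue panel's black grip block, 14 x 26 x 44 mm (x, y, z): 6 mm towards -x and 40 mm above the panel's origin. Axes as the panel's.
- rack: Fixed drying rack: upright aluminium flat bar, 8 mm thick (x), 300 mm long (y), 90 to 118 mm above the bench, on dark posts at y +-157 mm (tops 124 mm high). Origin: on the bench under the bar's middle; y along the bar, x away from the robot. Notches at y +-92 mm hold the two wet panels, plates on the robot's (-x) side of the bar.
- gap (a point): Middle of the empty place: over the bar's middle, 126 mm above the bench; axes as the rack's. A grey sprung saddle strip lies along the bar here, 8 mm thick, 100 mm long, flat top 136 mm above the bench, one notch in it 8 mm wide, floor at 126 mm. The notch is 4 to 16 mm off the middle along y, either way: not measured, to be felt. The hook's origin belongs at x 0, z 0 here.
- saddle (a joint): How far the saddle strip is pushed down against its spring, m: 0 at rest, 0.008 at its stop. It yields from about 2 N on, 1 mm for each further 2 N, straight down. Over 0.006 (about 14 N) it is overloaded.
- panel_orange: Wet orange sample panel hung by its wire hook in an outer notch of the rack's bar (left or right varies); only hung, so easily knocked. Plate 5 x 70 x 60 mm, wire 6 mm thick. Origin: underside of hook arch, mid width; plate spans 30 to 90 mm below it, 35 mm to each side, mid thickness 9 mm towards -x. Top of wire 6 mm above the origin. x: from plate to hook tip; it leans 0.03 rad.
- panel_green: Wet green sample panel hung by its wire hook in an outer notch of the rack's bar (left or right varies); only hung, so easily knocked. Plate 5 x 70 x 60 mm, wire 6 mm thick. Origin: underside of hook arch, mid width; plate spans 30 to 90 mm below it, 35 mm to each side, mid thickness 9 mm towards -x. Top of wire 6 mm above the origin. x: from plate to hook tip; it leans 0.03 rad.
- stand: Fixed wooden stand, base 90 x 100 x 10 mm with a slotted block 47 x 100 mm on it, up to 38 mm above the bench. Origin: on the bench under the slot's middle; slot along y, 7 x 75 mm, open at the top, its floor 10 mm above the bench.

How it is judged:
By the outcome, as a careful person would: the job done as asked, in the order asked, and still so for the second after the job is handed in, with the robot touching nothing.
It also fails if it takes over 72 s, if anything falls off the work surface, if the arm or the gripper's body presses on something with over 40 N, if the wrist force passes 120 N, or if a joint passes its speed limit or range.

### The arm

A 6-joint arm with a two-finger parallel gripper is mounted at the origin on the work surface; the furniture and walls round the work are solid. World frame = base frame: x ahead of the robot, y to its left, z up, the work surface at z = 0. Lengths are in m, angles in rad, forces in N, time in s.
With the tool pointing down it reaches from about 0.25 to 0.775 m from the base axis. Payload 4 kg.
Tool frame: the origin (TCP) lies at the centre of the arm's flange, where the gripper is bolted on; the fingertips stand ahead of it and the grasp point (between the pads) lies 180 mm ahead of it (robot.tcp_to_tips is the z of the fingertips in the tool frame, in m); z points along the fingers, y is the direction in which the jaws open and shut (so a half turn about z gives the same grasp; the last joint's range is limited). The gripper opens to 94 mm and grips with 3 to 60 N. Pads are 16 mm wide; open, the fingers measure 119 mm over their backs; the gripper's body (75 mm by 177 mm) begins 78 mm behind the grasp point.
Start: joints at [-1.389, 0.087, 1.371, -0, 1.684, -0.103], TCP at [0.155, -0.528, 0.405] pointing down, gripper open.
Joint ranges: [-3.1, 3.1], [-0.76, 2.03], [0.27, 2.55], [-1.08, 4.22], [0.17, 2.65], [-2.57, 2.57]. Speed limits (rad/s): [2.79, 2.79, 3.14, 3.14, 3.14, 3.14].

### API

Orientations are given as [roll, pitch, yaw] about the fixed x, y, z axes, in that order (R = Rz(yaw) Ry(pitch) Rx(roll)).
In Python, from bench import robot gives the robot as it stands.
- The arm moves only by the tool move_arm, never from a script. Its argument "increments" is a list that holds one entry, the list of rows, each a list of 7 numbers: the opening, from 0 (shut) to 1 (fully open), then the shift along the tool's x, y, z as a fraction of full scale, then the turn, a rotation vector about the tool's x, y, z as a fraction of full scale. In form: [[[jaw, dx, dy, dz, rx, ry, rz], ...]]. A call has 1 to 8 rows; each row is the pose to reach, as a shift and turn from the pose commanded when the call began, along the tool's axes at that moment; what a row does not reach only later rows make up. Full scale, the value 1, is 0.1 m for a shift and pi/2 rad for a turn. A row lasts 1/12 s, in which the tool goes at most 41.7 mm and 7.16 degrees, less where a joint would pass 70% of its speed; a pose out of reach is approached as far as the arm can. A call with a number of a shift or a turn outside -1 to 1 is refused whole. A call with a gripper value outside its range is refused whole. The fingers move at their own pace and stop on an object; the grip force is fixed at half the most. Time passes only in rows, so rows that repeat a pose let the fingers close. It gives the time, the measured TCP pose, the force and the opening at its end, in the units of the state.
- robot.get_obs(): the state, without advancing time (a new reading comes with each control period).
- robot.snapshot(name): name is "scene" or "top"; returns (picture, depth): 400x640x3 uint8, red, green, blue; 400x640 float32, m along the optical axis (not along the pixel's ray), 0 where there is no reading.
- robot.camera_params(name): a dict with "mtx" (3x3 intrinsics, pixels), "R" (3x3) and "t" (3): a world point X has camera coordinates R X + t. Camera axes: x right, y down, z forward; pixel columns grow to the right and rows downward; lengths in m; the calibration is good to about 2 mm. A picture is of the moment at which its call begins. camera_params takes no time and is no camera call.
- robot.close_job(): hands the job in, once; it reports no verdict.
The state is a dict: "time": time; "joint_positions": joint angles; "qvel": joint speeds; "joint_torque": joint torques, N m; "tool_pos": TCP position; "ee_rot": TCP orientation; "wrist_force": force on the tool from outside, world axes, zero at the start; "wrist_torque": the same for the moment, N m; "width": finger opening in m.
Only numpy, scipy, OpenCV 4.12 (cv2) and the standard library are available. Lean on these libraries where they do the work, as an engineer would, in place of code of your own. Each camera call takes 0.05 s, during which the arm holds its last target.

## Working session

There is one attempt and no reset: what is moved stays moved. The work goes in short steps, Python scripts to look and compute and a tool call to move; the robot and the scene stay as the last step left them, time stands still between calls to the robot, and variables do not carry over. Pictures are saved under pics/ and viewed, and the job is handed in when it is done.

Besides the shell and the picture viewer there is one more tool, called after "Request:" as name([rows], argument=value, ...), one row to a line, values as JSON. move_arm: Moves the arm, as the interface text tells. Its arguments: {"type":"object","properties":{"increments":{"type":"array","items":{"type":"array","items":{"type":"array","items":{"type":"number","minimum":-1,"maximum":1}}}}},"required":["increments"]}

```bash
mkdir -p pics; python3 - <<'E'
from bench import robot
import cv2,numpy as np
for n in("scene","top"):
    p,d=robot.snapshot(n); cv2.imwrite(f"pics/{n}0.png",p[:,:,::-1]); np.savez(f"{n}0.npz",p=p,d=d)
    c=robot.camera_params(n); R=np.array(c["R"]);t=np.array(c["t"]); print(n,c["mtx"],R,-R.T@t)
print(robot.get_obs(), robot.tcp_to_tips)
E
ls
```

```text
scene [[503.3132287    0.         325.29660997]
 [  0.         503.3132287  205.7750835 ]
 [  0.           0.           1.        ]] [[-0.60371663 -0.79713245  0.01029991]
 [-0.42825598  0.31339249 -0.84757416]
 [ 0.67240095 -0.51610562 -0.530577  ]] [-0.2923511   0.51313066  0.69991845]
top [[424.51332873   0.         322.50852474]
 [  0.         424.51332873 207.22402692]
 [  0.           0.           1.        ]] [[-0.12185992 -0.99253005  0.00585326]
 [-0.97016994  0.1178653  -0.21184444]
 [ 0.20957207 -0.03149401 -0.97728587]] [ 0.27150108 -0.04179454  1.12656226]
{'time': 0.1, 'joint_positions': array([-1.38910077e+00,  8.79164055e-02,  1.37208810e+00, -7.05441398e-05,
        1.68360635e+00, -1.03082691e-01]), 'qvel': array([ 3.97006290e-04, -3.60934044e-03, -4.23249404e-03, -6.46839191e-06,
       -5.13916283e-04,  9.12525454e-04]), 'joint_torque': array([ 2.77816325e-03, -3.41248512e+01, -3.03303838e+01,  7.18632806e-02,
        3.04062758e-02, -8.81608753e-05]), 'tool_pos': array([ 0.15449713, -0.52775792,  0.40360914]), 'ee_rot': array([-3.13957795e+00, -1.37933791e-04,  2.84770241e-01]), 'wrist_force': array([-0.24957091,  0.11384446,  0.35366257]), 'wrist_torque': array([-0.02393887, -0.00264006, -0.04304114]), 'width': 0.09395315805582426} 0.1992
pics
scene0.npz
top0.npz
```

View pics/scene0.png

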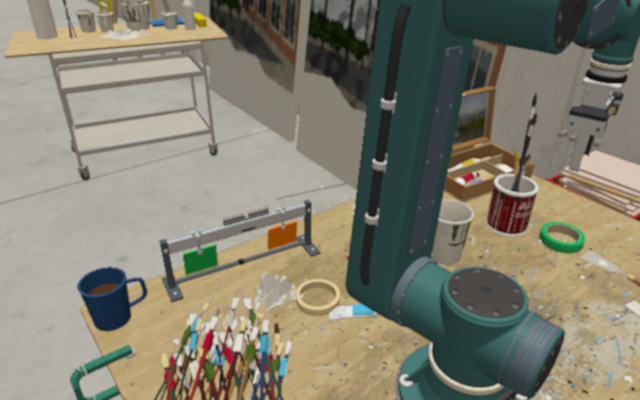

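View pics/top0.png

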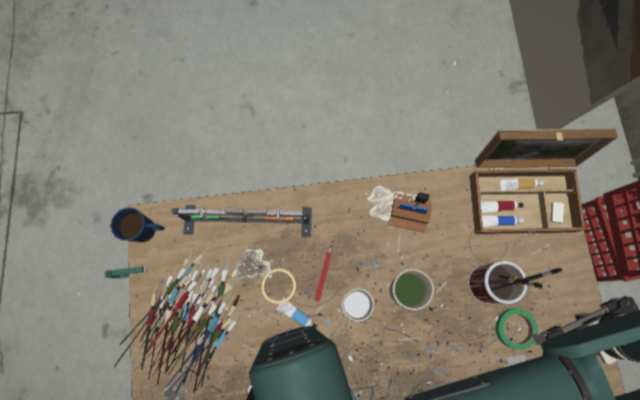

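The scene view shows the rack, green on the left and orange on the right, around px (240,245). The stand is hidden behind the arm. The top view shows the rack around (248,215), the stand around (410,212) and the black grip block around (422,197). I'll zoom in.

```bash
cat > h.py <<'E'
import numpy as np,cv2
from bench import robot
def cam(n):
    c=robot.camera_params(n); return np.array(c["mtx"]),np.array(c["R"]),np.array(c["t"])
def ray(n,uv,z):
    K,R,t=cam(n); o=-R.T@t; d=R.T@np.linalg.solve(K,[uv[0],uv[1],1.]); return o+d*(z-o[2])/d[2]
def proj(n,X):
    K,R,t=cam(n); c=R@np.asarray(X,float)+t; u=K@c; return u[:2]/u[2]
def pts(n,d):
    K,R,t=cam(n); v,u=np.mgrid[0:400,0:640]; 
    P=np.stack([(u-K[0,2])/K[0,0]*d,(v-K[1,2])/K[1,1]*d,d],-1); return (P-t)@R
def crop(p,x0,y0,x1,y1,f,name):
    cv2.imwrite(name,cv2.resize(p[y0:y1,x0:x1,::-1],None,fx=f,fy=f,interpolation=cv2.INTER_NEAREST))
E
python3 - <<'E'
from h import *
a=np.load("top0.npz")
crop(a['p'],360,180,440,240,9,"pics/t_st.png")
crop(a['p'],165,195,325,245,5,"pics/t_rk.png")
s=np.load("scene0.npz"); crop(s['p'],150,190,330,310,4,"pics/s_rk.png")
P=pts("top",a['d'])
np.set_printoptions(precision=3,suppress=True,linewidth=200)
# heights around stand & rack
print(P[190:232:2,386:436:3,2])
E
```

```text
[[ 0.007  0.003  0.001 -0.002  0.001 -0.002  0.003  0.002 -0.001 -0.001  0.002 -0.001  0.006  0.003 -0.001 -0.     0.   ]
 [ 0.009  0.009 -0.001  0.005  0.006  0.003 -0.    -0.004  0.    -0.     0.001  0.162  0.001  0.003 -0.001 -0.002 -0.003]
 [ 0.005  0.006  0.002  0.01   0.007  0.008  0.002  0.007  0.004  0.002 -0.001  0.159  0.16   0.16   0.16  -0.     0.001]
 [ 0.001  0.003  0.005  0.009  0.011  0.01   0.013  0.011  0.013  0.006  0.136  0.164  0.16   0.164  0.163 -0.002  0.001]
 [ 0.004  0.005  0.005  0.039  0.018  1.127  0.015  0.009  0.011  0.009  0.143  0.16   0.162  0.163  0.162 -0.001 -0.   ]
 [ 0.007  0.009  0.006  0.039  0.038  0.04   0.035  0.009  1.127  0.01   0.137  0.142  0.149  0.152  0.011 -0.002 -0.002]
 [ 0.01   0.014  0.014  0.037  0.038  0.036  0.041  0.04   0.039  0.037  0.122  0.129  0.13   0.137  0.009  0.002  0.001]
 [ 0.011  0.017  0.006  0.041  0.037  0.07   0.069  0.039  0.04   0.035  0.097  0.11   0.037  0.039  0.01   0.001 -0.003]
 [ 0.016  0.007  0.016  0.039  0.035  0.058  0.067  0.066  0.071  0.071  0.088  0.037  0.036  0.039  0.04   0.036 -0.003]
 [
[... 762 characters left out ...]
.011  0.009  0.013  0.006  0.015  0.025  0.033  0.038  0.039  0.038  0.035 -0.003 -0.   ]
 [-0.     0.012  0.012  0.008  0.011  0.008  0.012  0.007  0.01   0.013  0.009  0.02   0.025  0.036  0.04  -0.003  0.002]
 [-0.002  0.013  0.007  0.009  0.01   0.011  0.012  0.01   0.014  0.009  0.01   0.008  0.012  0.01   0.     0.001  0.001]
 [-0.003 -0.003 -0.003  0.004  0.009  0.009  0.008  0.012  0.011  0.012  0.013  0.009  0.009  0.012  0.003  0.002  0.001]
 [ 0.    -0.001 -0.001  0.001 -0.002  0.001  0.005  0.009  0.011  0.009  0.009  0.011  0.012  0.007 -0.001 -0.    -0.002]
 [ 0.001 -0.    -0.    -0.     0.001  0.002  0.001 -0.001 -0.003  0.005  0.011  0.01   0.011  0.013 -0.002 -0.001  0.001]]
```

View pics/t_st.png

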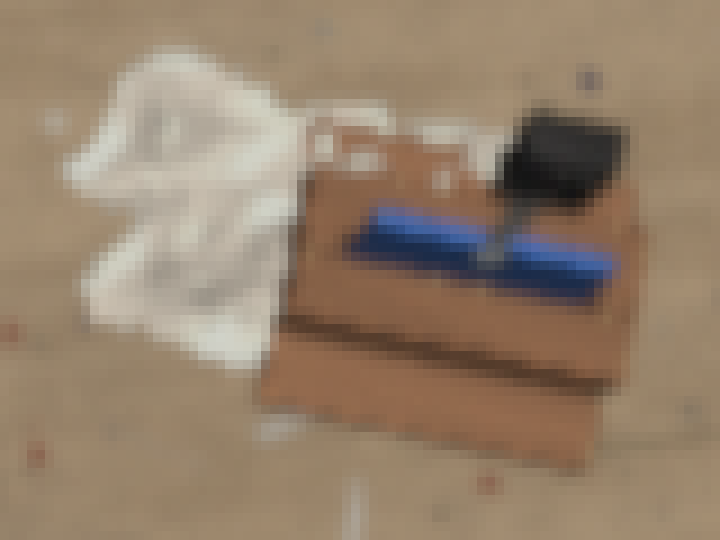

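View pics/t_rk.png

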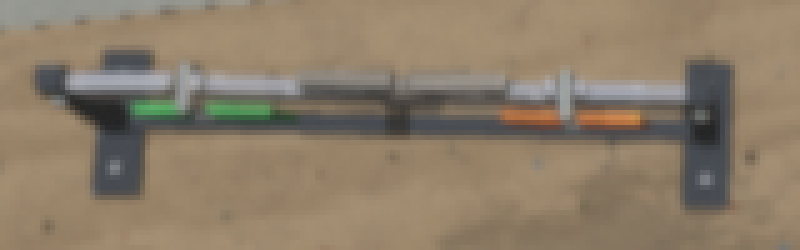

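View pics/s_rk.png

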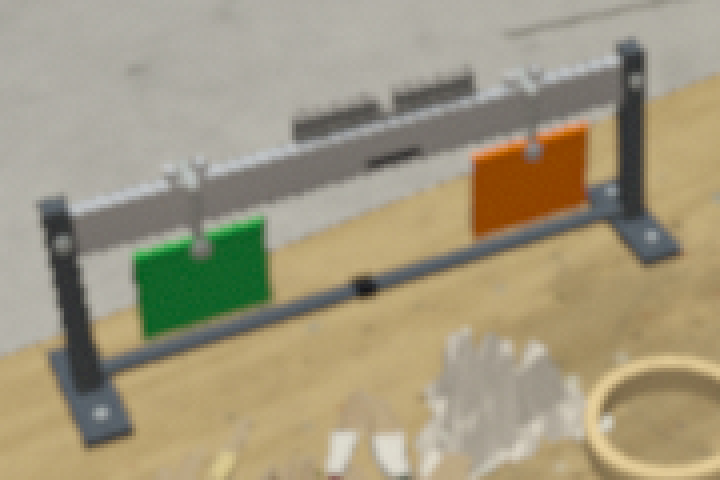

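The stand panel shows a block top at px ≈(422,197) and a plate at ≈(414,208). The saddle shows a dark slot near its middle in both views, which I'll only treat as a hint. Now I'll measure.

```bash
python3 - <<'E'
from h import *
np.set_printoptions(precision=4,suppress=True,linewidth=200)
a=np.load("top0.npz");p=a['p'].astype(int);d=a['d'];P=pts("top",d)
Z=P[...,2]
v,u=np.mgrid[0:400,0:640]
def rect(m,z,lab):
    q=np.array([ray("top",(x,y),z)[:2] for y,x in zip(*np.nonzero(m))])
    r=cv2.minAreaRect(q.astype(np.float32)*1000); print(lab,m.sum(),'c',r[0],'sz',r[1],'ang',r[2],'mean',q.mean(0)*1000)
    pc=np.linalg.svd(q-q.mean(0),full_matrices=False)[2][0]; print('   axis deg',np.degrees(np.arctan2(pc[1],pc[0])))
reg=(u>385)&(u<440)&(v>185)&(v<235)
blk=reg&(p.max(2)<60)&(v<204)&(u>413); rect(blk&(Z>.155),.162,'block top(depth)')
rect(blk,.162,'block dark')
r,g,b=p[...,0],p[...,1],p[...,2]
blue=reg&(b>r*1.5)&(b>60); rect(blue&(Z>.058),.070,'plate top'); 
rect(blue&(b>110),.07,'plate bright')
stt=reg&(Z>.034)&(Z<.043)&(r>b*1.3); rect(stt,.038,'stand block')
rr=(u>165)&(u<325)&(v>195)&(v<245)
rect(rr&(Z>.129)&(Z<.145),.136,'saddle')
rect(rr&(r>g*1.6)&(r>150),.0,'orange?')
rect(rr&(Z>.10)&(Z<.128)&(abs(r-b)<30)&(r>120),.118,'bar')
E
```

```text
block top(depth) 50 c (475.60955810546875, -308.4623107910156) sz (21.35311508178711, 12.043550491333008) ang 83.07994079589844 mean [ 475.7691 -308.7059]
   axis deg -105.66069030182707
block dark 91 c (472.3480224609375, -305.472900390625) sz (26.50167465209961, 19.240123748779297) ang 83.07730865478516 mean [ 472.1967 -305.0757]
   axis deg -76.55466983625116
plate top 69 c (470.2789306640625, -307.4389953613281) sz (66.65380096435547, 7.743397235870361) ang 71.40503692626953 mean [ 470.4924 -307.1179]
   axis deg -108.48473158412042
plate bright 46 c (471.3982849121094, -308.907958984375) sz (64.56890869140625, 5.148618698120117) ang 70.59878540039062 mean [ 471.1143 -309.2104]
   axis deg -109.10381976435696
stand block 442 c (469.0378723144531, -307.7511291503906) sz (99.9426040649414, 47.772159576416016) ang 71.00228881835938 mean [ 466.2464 -304.8049]
   axis deg 69.05951221296048
saddle 154 c (503.7707824707031, 154.16664123535156) sz (259.9682922363281, 9.505825996398926) ang 80.73116302490234 mean [497.2531 112.145 ]
   axis deg 81.0200851933888
orange? 7 c (496.75738525390625, 47.63737869262695) sz (48.67366027832031, 0.6438026428222656) ang 79.64134979248047 mean [495.572   40.7691]
   axis deg -100.57811598401986
bar 296 c (498.29058837890625, 130.1691436767578) sz (304.2952575683594, 22.25499153137207) ang 82.29048156738281 mean [501.1935 136.1763]
   axis deg 82.06555019392923
```

```bash
python3 - <<'E'
from h import *
np.set_printoptions(precision=4,suppress=True,linewidth=200)
a=np.load("top0.npz");p=a['p'].astype(int);Z=pts("top",a['d'])[...,2]
v,u=np.mgrid[0:400,0:640]
r,g,b=p[...,0],p[...,1],p[...,2]
# bar top: bright bluish-grey pixels
rr=(u>177)&(u<304)&(v>205)&(v<220)
m=rr&(abs(r-b)<25)&(g<r+15)&(r>140)&(b>=r-3)
print(m.sum()); 
for i in range(207,218): print(i,''.join('#' if m[i,j] else '.' for j in range(175,306)))
q=np.array([ray("top",(x,y),.118)[:2] for y,x in zip(*np.nonzero(m))])
l=cv2.fitLine(q.astype(np.float32),cv2.DIST_HUBER,0,.001,.001).ravel(); print('bar line',l,np.degrees(np.arctan2(l[1],l[0])))
# saddle colour
for i in range(208,218): print(i,[tuple(p[i,j]) for j in (200,215,224,228,232,236,240,244,248)])
# saddle row profiles
for rowm in (211,212,213): print(rowm,[int(p[rowm,j].sum()/3) for j in range(218,274)])
for rowm in (205,206,207,208,210): print(rowm,[int(p[rowm,j].sum()/3) for j in range(170,180)],[int(p[rowm,j].sum()/3) for j in range(298,316)])
E
```

```text
200
207 ...................................................................................................................................
208 ...................................................................................................................................
209 ..........................#........................................................................................................
210 ....####################..#.##.........................................................................#...........................
211 ....####################..#######################..................................................#..##...........................
212 ....###################...#.##.###################..........................................#########.##################.....##....
213 ..........................#....................##...........................................#########.##.######################....
214 ..........................#.....................................................................###...##..........############.....
215 ....
[... 5450 characters left out ...]
]
205 [133, 134, 133, 134, 134, 134, 133, 134, 135, 137] [130, 130, 130, 130, 130, 130, 130, 128, 124, 124, 129, 131, 132, 132, 132, 134, 134, 133]
206 [134, 134, 134, 134, 133, 133, 132, 131, 132, 136] [131, 130, 130, 126, 121, 118, 118, 116, 110, 111, 121, 124, 126, 129, 133, 133, 132, 133]
207 [133, 131, 125, 125, 124, 124, 122, 117, 122, 129] [132, 131, 131, 124, 107, 97, 94, 94, 91, 92, 103, 107, 112, 122, 132, 134, 135, 135]
208 [130, 122, 107, 101, 101, 101, 97, 91, 103, 124] [132, 134, 132, 125, 99, 82, 78, 79, 79, 81, 84, 86, 90, 107, 129, 136, 136, 137]
210 [124, 110, 89, 79, 79, 78, 74, 82, 127, 158] [137, 137, 136, 127, 100, 80, 78, 77, 77, 79, 78, 78, 81, 98, 127, 136, 136, 138]
```

```bash
python3 - <<'E'
from h import *
s=np.load("scene0.npz");a=np.load("top0.npz")
crop(s['p'],215,195,285,245,11,"pics/s_sad.png")
crop(a['p'],215,200,285,225,11,"pics/t_sad.png")
E
```

```text
(no output)
```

View pics/s_sad.png

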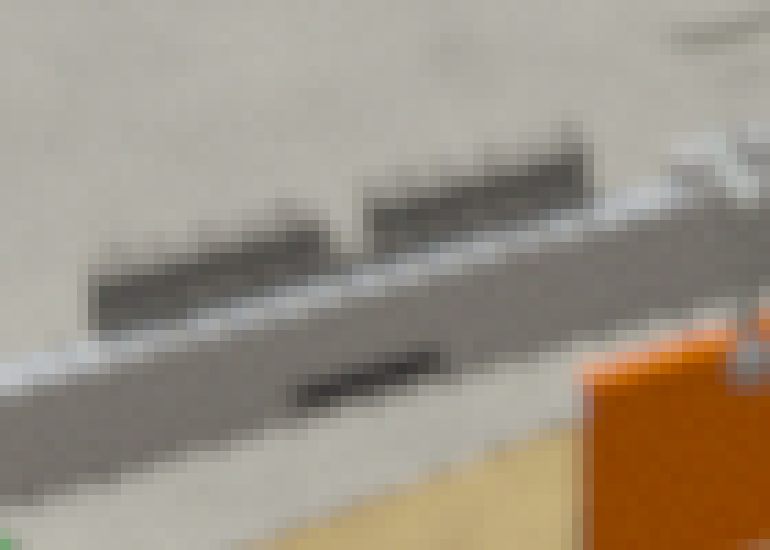

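View pics/t_sad.png

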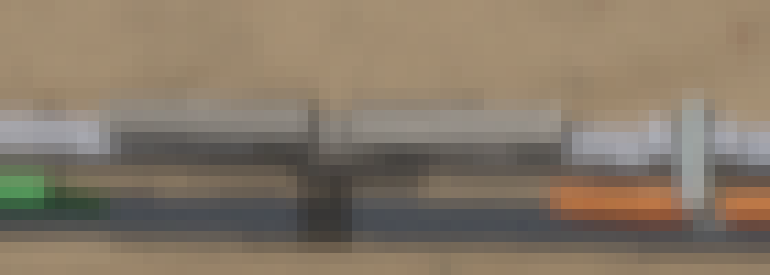

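```bash
python3 - <<'E'
from h import *
np.set_printoptions(precision=4,suppress=True,linewidth=200)
a=np.load("top0.npz");s=np.load("scene0.npz")
yw=np.radians(-8.05); ex=np.array([np.cos(yw),np.sin(yw)]);ey=np.array([-np.sin(yw),np.cos(yw)])
print("scene saddle rows")
g=s['p'].astype(int).mean(2)
# sample along saddle: line from (223,224)->(269,209) in full px
def prof(img,x0,y0,x1,y1,n):
    t=np.linspace(0,1,n); xs=(x0+(x1-x0)*t).astype(np.float32);ys=(y0+(y1-y0)*t).astype(np.float32)
    return xs,ys,cv2.remap(img.astype(np.float32),xs[None],ys[None],cv2.INTER_LINEAR).ravel()
xs,ys,pr=prof(g,219,223.4,273,207.6,109)
print(np.c_[xs,pr].round(1)[::1].tolist())
def rc(n,u,v,z):
    X=ray(n,(u,v),z); return X, X[:2]@ex, X[:2]@ey
# top image bar line center/along-coordinates
for lab,(u,v) in dict(sadL=(224.8,211.2),sadR=(266.2,212.5),notch=(245.2,211.5)).items(): print(lab,rc("top",u-.5,v,.136))
for lab,(u,v) in dict(postL=(175,211)).items(): print(lab,rc("top",u,v,.124))
print(rc("top",(302.2+311.)/2,213,.124))
for lab,(u,v) in dict(sL=(223.1,219.9),sR=(268.4,209.3),n0=(244.7,215.1),n1=(248.4,213.8)).items(): print(lab,rc("scene",u-.5,v-.5,.136))
E
```

```text
scene saddle rows
[[219.0, 176.6999969482422], [219.5, 177.0], [220.0, 177.60000610351562], [220.5, 176.8000030517578], [221.0, 175.89999389648438], [221.5, 167.8000030517578], [222.0, 159.8000030517578], [222.5, 136.89999389648438], [223.0, 113.5999984741211], [223.5, 98.0], [224.0, 81.9000015258789], [224.5, 82.5], [225.0, 82.69999694824219], [225.5, 82.80000305175781], [226.0, 82.19999694824219], [226.5, 81.69999694824219], [227.0, 81.0999984741211], [227.5, 81.5999984741211], [228.0, 82.0], [228.5, 83.0], [229.0, 83.4000015258789], [229.5, 82.30000305175781], [230.0, 80.80000305175781], [230.5, 80.5], [231.0, 81.30000305175781], [231.5, 83.4000015258789], [232.0, 84.5999984741211], [232.5, 83.19999694824219], [233.0, 81.19999694824219], [233.5, 80.80000305175781], [234.0, 80.0], [234.5, 81.4000015258789], [235.0, 82.19999694824219], [235.5, 83.19999694824219], [236.0, 83.5999984741211], [236.5, 82.0], [237.0, 80.19999694824219], [237.5, 80.0], [238.0, 81.4000015258789], [238.5, 82.5999984741211], [239.0, 82.9000015258789], [239.5, 83.5], [240.0, 83.5999984741211], [240.5, 81.5999
[... 1884 characters left out ...]
 0.1114, 0.136 ]), np.float64(0.47543452751807785), np.float64(0.17972484572642178))
postL (array([0.5201, 0.2795, 0.124 ]), np.float64(0.4758197138323017), np.float64(0.3495623867601397))
(array([ 0.477 , -0.0343,  0.124 ]), np.float64(0.47709113680494425), np.float64(0.03280896536931847))
sL (array([0.5033, 0.163 , 0.136 ]), np.float64(0.4755583054558931), np.float64(0.2318867850647659))
sR (array([0.4836, 0.0685, 0.136 ]), np.float64(0.46922098525027084), np.float64(0.13550738346358177))
n0 (array([0.4932, 0.1192, 0.136 ]), np.float64(0.4716943889450762), np.float64(0.18710672971198303))
n1 (array([0.4931, 0.1107, 0.136 ]), np.float64(0.47270930061432404), np.float64(0.17862467680270372))
```

```bash
python3 - <<'E'
from h import *
np.set_printoptions(precision=4,suppress=True,linewidth=200)
yw=np.radians(-8.05); ex=np.array([np.cos(yw),np.sin(yw)]);ey=np.array([-np.sin(yw),np.cos(yw)])
def rc(n,u,v,z):
    X=ray(n,(u,v),z); return X[:2]@ex*1000, X[:2]@ey*1000
a=np.load("top0.npz");s=np.load("scene0.npz")
g=a['p'].astype(int)
print('hook rows'); 
for r in (208,209,210): print(r,g[r,196:209].mean(1).round(),)
for r in (209,210,211,215,216): print(r,g[r,272:285].mean(1).round())
p=g
def cen(m,w=None):
    y,x=np.nonzero(m); return x.mean(),y.mean()
r_,g_,b_=p[...,0],p[...,1],p[...,2]
V,U=np.mgrid[0:400,0:640]; box=(U>165)&(U<325)&(V>205)&(V<225)
G=box&(g_>r_*1.35)&(g_>b_*1.35)&(g_>120); O=box&(r_>b_*1.7)&(r_>170)
for n,m in(('green',G),('orange',O)):
    y,x=np.nonzero(m); print(n,m.sum(),x.min(),x.max(),y.min(),y.max(), [rc("top",q,y.mean(),.09) if 0 else rc("top",q,y.mean(),.088) for q in (x.min()-.5,x.max()+.5)])
print('hooks', rc("top",201.4,211,.124),rc("top",277.7,212,.124))
print('feet',rc("top",(165+117/5)-.5,219,.006),rc("top",165+708/5-.5,221,.006))
E
```

```text
hook rows
208 [126. 133. 134. 130. 137. 154. 150. 117. 110. 122. 132. 135. 135.]
209 [150. 151. 149. 137. 139. 158. 155. 136. 131. 130. 136. 146. 150.]
210 [175. 173. 165. 141. 139. 157. 162. 165. 160. 142. 145. 162. 167.]
209 [136. 138. 140. 137. 137. 152. 152. 133. 137. 142. 141. 141. 141.]
210 [142. 146. 154. 147. 136. 156. 156. 127. 143. 149. 145. 144. 143.]
211 [153. 157. 171. 160. 138. 159. 159. 136. 157. 161. 152. 153. 155.]
215 [105. 102.  91.  89. 114. 156. 155. 108.  83.  84.  90.  95.  95.]
216 [ 95. 100. 101. 100. 117. 156. 156. 113.  89.  86.  87.  86.  86.]
green 49 191 218 215 217 [(np.float64(470.441394865112), np.float64(322.5423337761459)), (np.float64(471.7954451969105), np.float64(253.01360351720004))]
orange 32 266 292 217 219 [(np.float64(469.5205399916605), np.float64(135.96894149815162)), (np.float64(470.8260466643064), np.float64(68.84430850216746))]
hooks (np.float64(477.0596556147509), np.float64(286.1390075179882)) (np.float64(478.1895686644097), np.float64(102.47083475921275))
feet (np.float64(478.3091688362757), np.float64(354.60004694175484)) (np.float64(479.0099633473699), np.float64(37.831608982839185))
```

```bash
python3 - <<'E'
from h import *
a=np.load("top0.npz");P=pts("top",a['d']).reshape(-1,3)
P=P[(P[:,2]>.05)&(P[:,2]<.6)&(P[:,0]>.1)&(P[:,0]<.65)&(P[:,1]>-.6)&(P[:,1]<.35)]
for y in np.arange(-.6,.35,.05):
    row=[]
    for x in np.arange(.1,.65,.05):
        m=(P[:,0]>=x)&(P[:,0]<x+.05)&(P[:,1]>=y)&(P[:,1]<y+.05)
        row.append(f"{P[m,2].max()*1000:4.0f}" if m.sum()>2 else "   .")
    print(f"{y:.2f}",*row)
E
```

```text
-0.60    .  348  348    .    .   54    .    .   65  221    .
-0.55  467  427  124  124    .   56    .    .   57  221    .
-0.50  485  556  526  335  123   55   53   54   56  220    .
-0.45  309  588  122  122    .    .    .    .    .    .    .
-0.40  582  586    .    .    .    .    .    .    .    .    .
-0.35  590  579    .  124    .    .    .  165    .    .    .
-0.30  595  578  124  124  123    .    .  164    .    .    .
-0.25  599  600  125  124  125    .    .    .    .    .    .
-0.20  598    .   89   90    .    .    .    .    .    .    .
-0.15  573    .   89   89    .    .    .    .    .    .    .
-0.10    .  600  600   88    .    .    .    .    .    .    .
-0.05    .    .  599    .    .    .    .  128    .    .    .
0.00    .    .  599    .    .    .    .  130    .    .    .
0.05    .  582  570    .    .    .    .  140    .    .    .
0.10    .    .    .    .    .   67    .  140  140    .    .
0.15    .    .    .   53    .    .    .  140  140    .    .
0.20    .    .   53   51    .    .    .    .  128    .    .
0.25    .    .    .   52   51    .    .    .  129    .    .
0.30    .    .    .    .   52    .    .   85   82    .    .
```

Request:
move_arm([
  [[1,0,-0.3,-0.5,0,0,0],[1,0,-0.7,-1,0,0,0],[1,0,-1,-1,0,0,0],[1,0,-1,-1,0,0,0]],
])

```text
time: 0.43
tool_pos: [0.1259, -0.4293, 0.5087]
ee_rot: [3.137, 0.001, 0.285]
wrist_force: [0.0, -1.4, 1.6]
width: 0.094
```

Request:
move_arm([
  [[1,0,-0.3,0,0,0,-0.075],[1,0,-0.6,0,0,0,-0.15],[1,0,-1,0,0,0,-0.23],[1,0,-1,0,0,0,-0.31],[1,0,-1,0,0,0,-0.385],[1,0,-1,0,0,0,-0.46],[1,0,-1,0,0,0,-0.535],[1,0,-1,0,0,0,-0.605]],
])

```text
time: 1.1
tool_pos: [0.0983, -0.3356, 0.5044]
ee_rot: [-3.141, -0.0, 1.241]
wrist_force: [0.3, -1.1, -0.1]
width: 0.094
```

Request:
move_arm([
  [[1,0.1,0.35,0,0,0,0],[1,0.3,0.7,0,0,0,0],[1,0.43,1,0,0,0,0],[1,0.43,1,0,0,0,0]],
])

```text
time: 1.43
tool_pos: [0.2106, -0.3275, 0.5036]
ee_rot: [3.141, -0.003, 1.242]
wrist_force: [-0.2, 0.2, -0.2]
width: 0.094
```

Request:
move_arm([
  [[1,0.1,0.35,0,0,0,0],[1,0.3,0.7,0,0,0,0],[1,0.43,1,0,0,0,0],[1,0.43,1,0,0,0,0]],
])

```text
time: 1.77
tool_pos: [0.3189, -0.3202, 0.503]
ee_rot: [-3.141, -0.003, 1.241]
wrist_force: [-1.1, 0.6, -0.5]
width: 0.0937
```

Request:
move_arm([
  [[1,0.1,0.35,0,0,0,0],[1,0.3,0.7,0,0,0,0],[1,0.43,1,0,0,0,0],[1,0.43,1,0,0,0,0],[1,0.43,1,0,0,0,0]],
])

```text
time: 2.18
tool_pos: [0.4243, -0.3134, 0.5034]
ee_rot: [-3.138, -0.0, 1.236]
wrist_force: [0.1, 1.1, -0.2]
width: 0.094
```

```bash
python3 - <<'E'
from h import *
o=robot.get_obs(); print(o['time'],o['tool_pos'],o['ee_rot'],o['joint_positions'])
for n in("scene","top"):
    p,d=robot.snapshot(n); cv2.imwrite(f"pics/{n}1.png",p[:,:,::-1]); np.savez(f"{n}1.npz",p=p,d=d)
print(proj("scene",[.4745,-.309,.14]))
E
```

```text
2.1833 [ 0.42433946 -0.31341105  0.50336738] [-3.13825408e+00 -3.22721487e-04  1.23636452e+00] [-7.43356953e-01  4.00218311e-02  1.22670758e+00 -1.08205985e-03
  1.87805471e+00 -4.09251305e-01]
[401.22753986 160.41417043]
```

View pics/scene1.png

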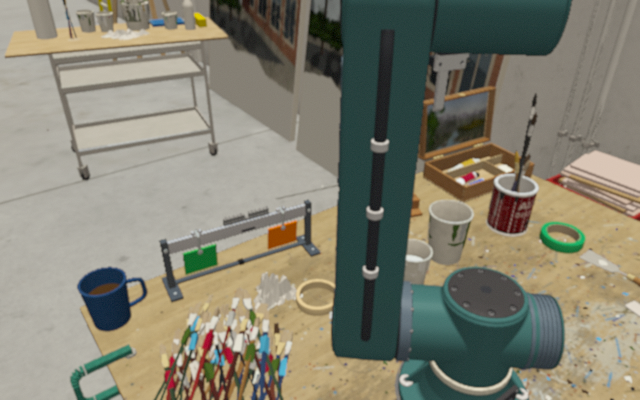

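The arm still hides the stand from the scene camera. Only a corner shows near (415,205), so I'll rely on the top view.

```bash
python3 - <<'E'
from h import *
a=np.load("top1.npz"); crop(a['p'],360,170,460,240,8,"pics/t1c.png")
# predicted corners from top0: draw
b=np.load("top0.npz")['p']
f=10;im=cv2.resize(b[180:230,380:440,::-1],None,fx=f,fy=f,interpolation=cv2.INTER_NEAREST)
yw=np.radians(-19.2);ex=np.array([np.cos(yw),np.sin(yw),0]);ey=np.array([-np.sin(yw),np.cos(yw),0]);ez=np.array([0,0,1.])
G=np.array([.4745,-.309,.14]);O=G+.006*ex-.04*ez
def dr(c,pts):
    q=np.array([(proj("top",O+x*ex+y*ey+z*ez)-[380,180]+.5)*f for x,y,z in pts]).astype(int); cv2.polylines(im,[q],True,c,1)
dr((0,255,255),[(-.013,-.013,.062),(.001,-.013,.062),(.001,.013,.062),(-.013,.013,.062)])
dr((0,255,0),[(-.013,-.013,.018),(.001,-.013,.018),(.001,.013,.018),(-.013,.013,.018)])
dr((255,255,0),[(-.0115,-.035,-.03),(-.0065,-.035,-.03),(-.0065,.035,-.03),(-.0115,.035,-.03)])
cv2.imwrite("pics/chk.png",im)
E
```

```text
(no output)
```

View pics/chk.png

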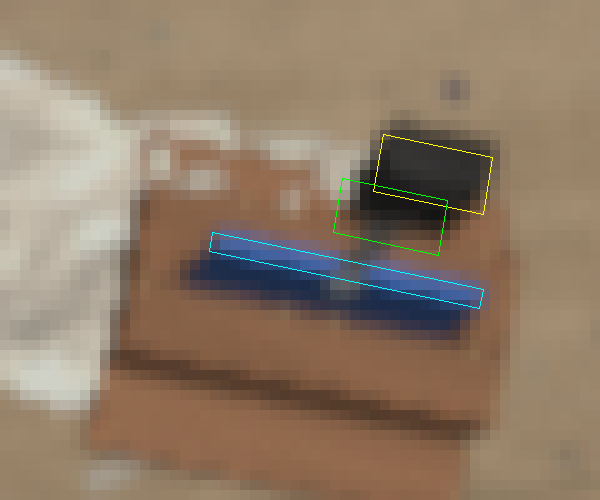

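View pics/t1c.png

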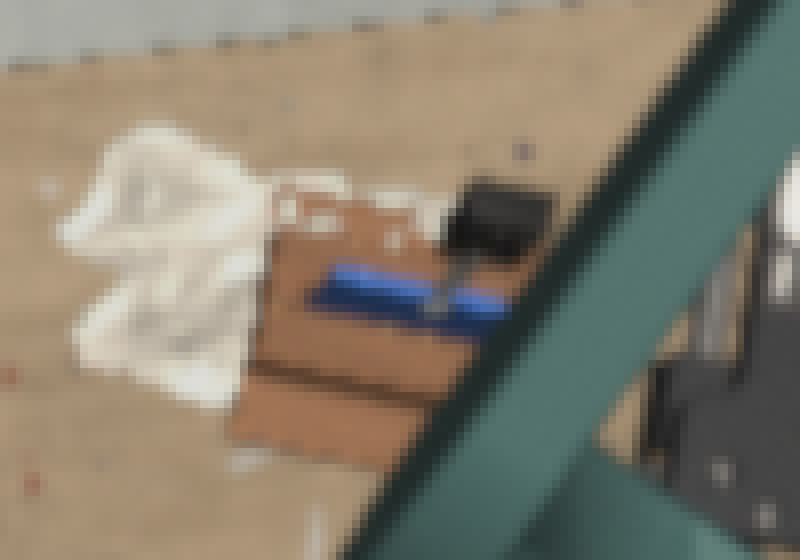

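```bash
python3 - <<'E'
from h import *
p=np.load("top0.npz")['p'].astype(int)
yw=np.radians(-19.2);ex=np.array([np.cos(yw),np.sin(yw),0]);ey=np.array([-np.sin(yw),np.cos(yw),0]);ez=np.array([0,0,1.])
O=np.array([.4745,-.309,.14])+.006*ex-.04*ez
c=[proj("top",O+x*ex+y*ey+z*ez) for x in(-.013,.001) for y in (-.013,.013) for z in (.018,.062)]
h=cv2.convexHull(np.array(c,np.float32)); m=cv2.moments(h); print('pred',m['m10']/m['m00'],m['m01']/m['m00'],m['m00'],h.reshape(-1,2).min(0),h.reshape(-1,2).max(0))
g=p.mean(2)[188:206,410:434]
for T in(60,75,90):
    v,u=np.nonzero(g<T); print(T,len(u),u.mean()+410,v.mean()+188,u.min()+410,u.max()+410,v.min()+188,v.max()+188)
for r in g.astype(int): print(*[f"{x:3d}" for x in r])
b=p[...,2]; print('shank pred',proj("top",O-.0095*ex),proj("top",O-.0095*ex-.03*ez),'tip',proj("top",O+.0095*ex-.022*ez))
print('J', proj("top",O+.01*ex)-proj("top",O))
E
```

```text
pred 420.8127326123871 198.99546292090125 136.80969410436228 [412.8425  192.94563] [428.7955  205.01091]
60 99 421.4040404040404 197.94949494949495 415 428 193 202
75 119 421.5546218487395 198.25210084033614 415 428 193 204
90 141 421.26241134751774 198.52482269503545 414 429 192 205
132 134 135 134 135 137 135 133 128 131 133 135 136 133 119 110 121 135 138 138 136 135 136 136
132 133 133 134 135 137 136 133 129 132 134 135 136 133 119 108 119 133 137 137 135 135 136 137
135 134 135 137 139 140 139 137 134 132 131 132 134 134 129 125 128 135 136 134 133 133 134 136
138 138 138 139 140 142 141 138 131 121 117 122 129 132 131 131 133 135 134 132 130 130 132 131
142 141 140 140 139 140 139 132 114  92  86  97 109 114 115 119 123 128 129 129 128 128 129 129
156 153 148 144 142 142 138 116  82  60  56  62  70  75  79  90  98 107 112 119 125 127 128 128
173 166 160 154 154 155 143  98  54  50  51  50  49  49  51  59  62  67  78 100 122 127 127 127
168 158 164 168 170 166 142  83  41  51  53  51  50  48  47  46  46  46  57  88 119 128 128 128
132 136 161 174 174 149 102  51  34  48  52  52
[... 339 characters left out ...]
3 108 115 122 103  59  31  24  22  22  22  23  26  24  29  36  45  69  98 111 121 131 134 134
109 101 104 102  80  55  45  37  32  33  30  29  22  20  23  42  66  89 105 109 115 131 135 136
105 102 103 100  88  75  62  55  50  53  50  47  39  35  43  66  90 104 108 110 114 128 134 134
108 105 104 103  99  89  75  67  66  74  74  72  67  62  71  88 101 106 110 110 113 126 131 131
114 112 109 106  99  88  76  73  79  90  95  95  93  88  92  99 102 102 110 108 108 121 127 128
117 117 116 109  95  79  77  85  93 102 105 103 101  99 101 101 102 103 109 103  98 112 123 126
shank pred [416.69099642 204.15189931] [414.07199126 206.72671726] tip [415.99791325 198.91908688]
J [ 0.66158278 -3.82018255]
```

Request:
move_arm([
  [[1,0.1,0.24,0,0,0,0],[1,0.2,0.48,0,0,0,0],[1,0.2,0.48,0.3,0,0,0],[1,0.2,0.48,0.6,0,0,0],[1,0.2,0.48,0.9,0,0,0],[1,0.2,0.48,0.9,0,0,0],[1,0.2,0.48,0.9,0,0,0]],
])

```text
time: 2.87
tool_pos: [0.4744, -0.3103, 0.4137]
ee_rot: [-3.138, -0.001, 1.233]
wrist_force: [-0.1, 0.1, 0.5]
width: 0.0942
```

```bash
python3 - <<'E'
from h import *
o=robot.get_obs(); print(o['time'],o['tool_pos'],o['ee_rot'],o['joint_positions'],o['wrist_force'])
p,d=robot.snapshot("top"); crop(p,360,150,460,240,8,"pics/t2c.png")
E
```

```text
2.8667 [ 0.47437841 -0.31032344  0.41366629] [-3.13796193e+00 -8.21547275e-04  1.23322107e+00] [-6.79195468e-01  1.24653995e-01  1.31212569e+00 -4.46500301e-04
  1.70850909e+00 -3.41682182e-01] [-0.0806366   0.1218541   0.47728547]
```

View pics/t2c.png

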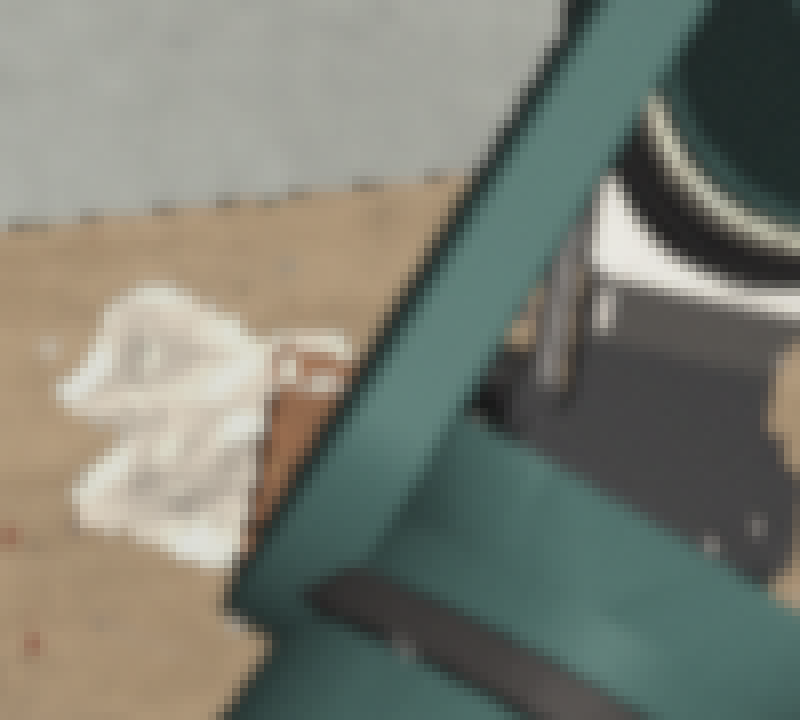

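The arm now hides the panel from the top camera too. The measured positions agree with each other, so I'll descend.

Request:
move_arm([
  [[1,0,0.01,0.3,0,0,0],[1,0,0.01,0.6,0,0,0],[1,0,0.01,0.8,0,0,0],[1,0,0.01,0.93,0,0,0],[1,0,0.01,0.93,0,0,0],[1,0,0.01,0.93,0,0,0]],
])

```text
time: 3.42
tool_pos: [0.477, -0.3109, 0.3244]
ee_rot: [3.138, 0.001, 1.235]
wrist_force: [0.1, -0.1, 0.5]
width: 0.0941
```

Request:
move_arm([
  [[0.4,0,0,0,0,0,0],[0.3,0,0,0,0,0,0],[0.25,0,0,0,0,0,0],[0.25,0,0,0,0,0,0],[0.22,0,0,0,0,0,0],[0.2,0,0,0,0,0,0]],
])

```text
time: 3.92
tool_pos: [0.477, -0.3102, 0.322]
ee_rot: [3.141, 0.0, 1.235]
wrist_force: [-0.2, -0.3, -0.7]
width: 0.0576
```

Request:
move_arm([
  [[0.17,0,0,0,0,0,0],[0.17,0,0,0,0,0,0],[0,0,0,0,0,0,0],[0,0,0,0,0,0,0],[0,0,0,0,0,0,0],[0,0,0,0,0,0,0]],
])

```text
time: 4.42
tool_pos: [0.4769, -0.3102, 0.3217]
ee_rot: [3.142, 0.0, 1.235]
wrist_force: [-0.4, -0.3, -0.2]
width: 0.0174
```

Request:
move_arm([
  [[0,0,0,0,0,0,0],[0,0,0,0,0,0,0],[0,0,0,0,0,0,0],[0,0,0,0,0,0,0],[0,0,0,0,0,0,0],[0,0,0,0,0,0,0]],
])

```text
time: 4.92
tool_pos: [0.4766, -0.3101, 0.3216]
ee_rot: [-3.14, 0.0, 1.235]
wrist_force: [-3.0, 1.4, 3.7]
width: 0.0137
```

Request:
move_arm([
  [[0,0,0,-0.1,0,0,0],[0,0,0,-0.2,0,0,0],[0,0,0,-0.35,0,0,0],[0,0,0,-0.5,0,0,0],[0,0,0,-0.7,0,0,0],[0,0,0,-0.9,0,0,0],[0,0,0,-1,0,0,0],[0,0,0,-1,0,0,0]],
])

```text
time: 5.58
tool_pos: [0.4774, -0.3104, 0.4261]
ee_rot: [3.133, 0.003, 1.235]
wrist_force: [0.1, -0.6, -1.3]
width: 0.0141
```

```bash
python3 - <<'E'
from h import *
o=robot.get_obs(); print(o['time'],o['tool_pos'],o['ee_rot'],o['wrist_force'],o['wrist_torque'],o['width'])
E
```

```text
5.5833 [ 0.47740206 -0.31038206  0.42610353] [3.13305715e+00 2.62055720e-03 1.23527730e+00] [ 0.08584138 -0.58914895 -1.31187509] [-0.05753175 -0.0690426  -0.00321338] 0.014106495770908568
```

Request:
move_arm([
  [[0,0,0,-0.2,0,0,0],[0,0,0,-0.45,0,0,0],[0,0.1,-0.03,-0.55,0,0,0],[0,0.3,-0.09,-0.55,0,0,0],[0,0.5,-0.155,-0.55,0,0,0],[0,0.75,-0.23,-0.55,0,0,0],[0,1,-0.31,-0.55,0,0,0]],
])

```text
time: 6.17
tool_pos: [0.4806, -0.2042, 0.4755]
ee_rot: [-3.141, -0.001, 1.235]
wrist_force: [0.5, 0.5, -0.6]
width: 0.014
```

Request:
move_arm([
  [[0,0.25,-0.08,0,0,0,0],[0,0.5,-0.155,0,0,0,0],[0,0.75,-0.23,0,0,0,0],[0,1,-0.31,0,0,0,0]],
])

```text
time: 6.5
tool_pos: [0.4841, -0.099, 0.4756]
ee_rot: [-3.141, -0.001, 1.236]
wrist_force: [-0.3, -0.3, -1.7]
width: 0.0137
```

Request:
move_arm([
  [[0,0.25,-0.08,0,0,0,0],[0,0.5,-0.155,0,0,0,0],[0,0.75,-0.23,0,0,0,0],[0,1,-0.31,0,0,0,0]],
])

```text
time: 6.83
tool_pos: [0.4876, 0.0056, 0.4757]
ee_rot: [-3.141, -0.0, 1.236]
wrist_force: [0.3, 0.6, -3.0]
width: 0.0138
```

Request:
move_arm([
  [[0,0.25,-0.08,0,0,0,-0.03],[0,0.5,-0.155,0,0,0,-0.06],[0,0.75,-0.23,0,0,0,-0.09],[0,0.9,-0.28,0,0,0,-0.124],[0,0.9,-0.28,0,0,0,-0.124],[0,0.9,-0.28,0,0,0,-0.124]],
])

```text
time: 7.33
tool_pos: [0.4908, 0.0989, 0.4757]
ee_rot: [-3.141, 0.001, 1.431]
wrist_force: [-0.1, -1.1, -0.7]
width: 0.0139
```

```bash
python3 - <<'E'
from h import *
o=robot.get_obs(); print(o['time'],o['tool_pos'],o['ee_rot'],o['wrist_force'],o['wrist_torque'],o['width'])
for n in("scene","top"):
    p,d=robot.snapshot(n); cv2.imwrite(f"pics/{n}3.png",p[:,:,::-1]); np.savez(f"{n}3.npz",p=p,d=d)
E
```

```text
7.3333 [0.4908338  0.09892008 0.4757263 ] [-3.14055152e+00  6.41106733e-04  1.43121819e+00] [-0.14326822 -1.12608016 -0.73803776] [-0.05698986 -0.07727027 -0.04837892] 0.013886386619859793
```

View pics/scene3.png

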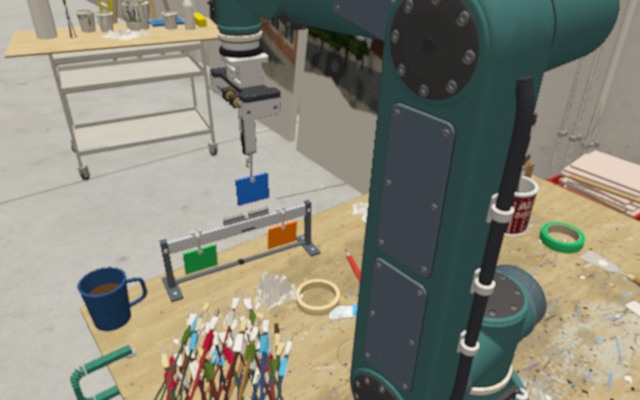

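View pics/top3.png

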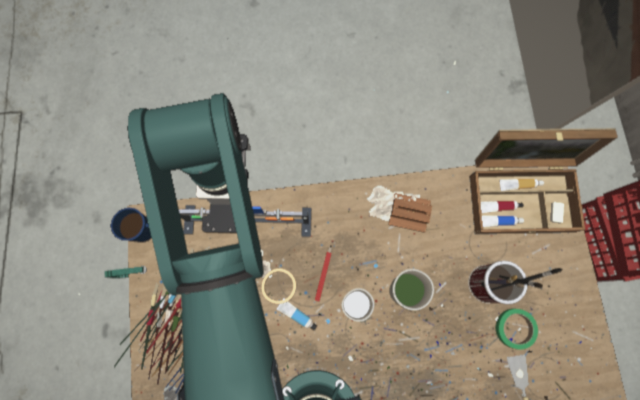

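The scene view shows the blue panel held upright at px ≈(252,188), above the rack. I'll check its pose in the hand against the prediction.

```bash
cat >> h.py <<'E'
def panel_pts(tcp,yaw,lean=0,dz=-.2216,gx=.006):
    ex=np.array([np.sin(yaw),-np.cos(yaw),0]);ey=np.array([np.cos(yaw),np.sin(yaw),0]);ez=np.array([0,0,1.])
    O=np.array(tcp)+gx*ex+dz*ez
    return O,ex,ey,ez
def overlay(n,p,box,f,O,ex,ey,ez,name):
    x0,y0,x1,y1=box
    im=cv2.resize(p[y0:y1,x0:x1,::-1],None,fx=f,fy=f,interpolation=cv2.INTER_NEAREST)
    def dr(c,P):
        q=np.array([(proj(n,O+x*ex+y*ey+z*ez)-[x0,y0]+.5)*f for x,y,z in P]).round().astype(int); cv2.polylines(im,[q],True,c,1)
    for x in(-.0115,-.0065): dr((255,255,0),[(x,-.035,-.03),(x,.035,-.03),(x,.035,-.09),(x,-.035,-.09)])
    dr((0,255,255),[(-.013,-.013,.062),(-.013,.013,.062),(-.013,.013,.018),(-.013,-.013,.018)])
    dr((0,0,255),[(-.0095,0,-.03),(-.0095,0,0.003),(.0095,0,.003),(.0095,0,-.022),(.0095,0,.003),(-.0095,0,.003)])
    cv2.imwrite(name,im)
E
python3 - <<'E'
from h import *
s=np.load("scene3.npz")['p']
O,ex,ey,ez=panel_pts([0.4908338,0.09892008,0.4757263],1.43121819)
print(O)
overlay("scene",s,(220,130,290,200),8,O,ex,ey,ez,"pics/ov3.png")
crop(s,220,130,290,200,8,"pics/ov3b.png")
p=s.astype(int);V,U=np.mgrid[0:400,0:640]
m=(p[...,2]>p[...,0]*1.8)&(p[...,2]>90)&(U>225)&(U<285)&(V>165)&(V<215)
y,x=np.nonzero(m);print('blue cen',x.mean(),y.mean(),len(x), 'pred',proj("scene",O-.009*ex-.06*ez))
print('J x,y,z mm->px',[(proj("scene",O+.001*e)-proj("scene",O)) for e in(ex,ey,ez)])
E
```

```text
[0.49677545 0.09808533 0.2541263 ]
blue cen 251.87702702702703 188.59594594594594 740 pred [252.09535894 188.21622954]
J x,y,z mm->px [array([-0.19171194, -0.20495035]), array([-0.48090787,  0.1089797 ]), array([-0.03637431, -0.4599601 ])]
```

View pics/ov3.png

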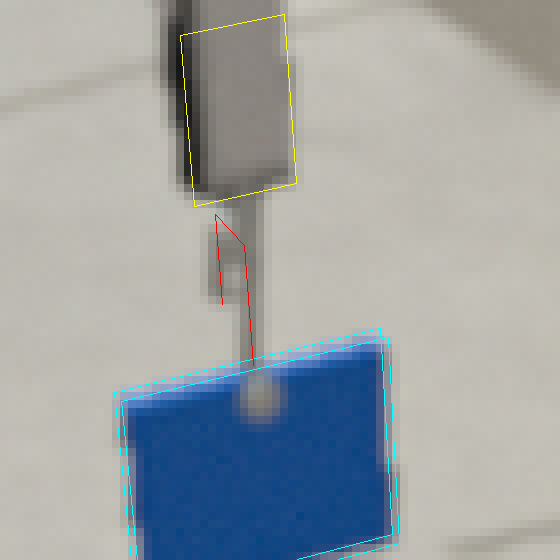

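View pics/ov3b.png

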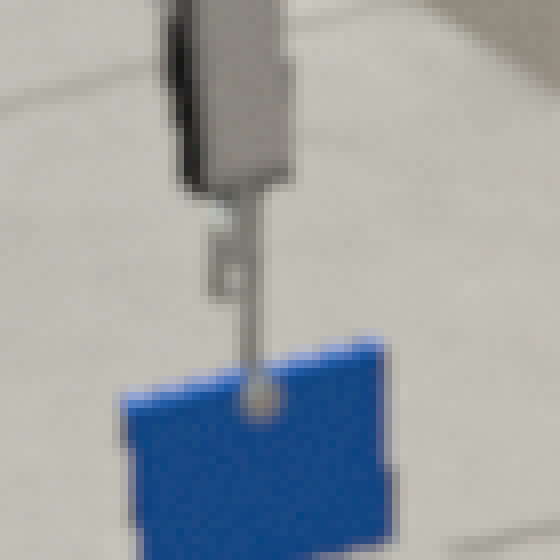

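The predicted outline agrees to about 1 px, and the hook tip points +x as wanted. Now the same overlay check for the rack pose.

```bash
cat >> h.py <<'E'
def rackov(n,p,box,f,C,yaw,name,hz=.118):
    x0,y0,x1,y1=box
    im=cv2.resize(p[y0:y1,x0:x1,::-1],None,fx=f,fy=f,interpolation=cv2.INTER_NEAREST)
    ex=np.array([np.cos(yaw),np.sin(yaw),0]);ey=np.array([-np.sin(yaw),np.cos(yaw),0]);ez=np.array([0,0,1.])
    O=np.array([C[0],C[1],0])
    def dr(c,P):
        q=np.array([(proj(n,O+x*ex+y*ey+z*ez)-[x0,y0]+.5)*f for x,y,z in P]).round().astype(int); cv2.polylines(im,[q],True,c,1)
    dr((0,0,255),[(-.004,-.15,.118),(-.004,.15,.118),(-.004,.15,.09),(-.004,-.15,.09)])
    dr((0,0,255),[(-.004,-.15,.118),(-.004,.15,.118),(.004,.15,.118),(.004,-.15,.118)])
    dr((0,255,255),[(-.004,-.05,.136),(-.004,.05,.136),(.004,.05,.136),(.004,-.05,.136)])
    for s in(-.092,.092): dr((255,0,255),[(-.0115,s-.035,hz-.03),(-.0115,s+.035,hz-.03),(-.0115,s+.035,hz-.09),(-.0115,s-.035,hz-.09)])
    for s in(-.157,.157): dr((255,255,0),[(-.004,s-.006,.124),(-.004,s+.006,.124),(.004,s+.006,.124),(.004,s-.006,.124)])
    cv2.imwrite(name,im)
E
python3 - <<'E'
from h import *
C=(.4986,.1265);yw=np.radians(-8.05)
rackov("scene",np.load("scene0.npz")['p'],(155,190,325,300),4.5,C,yw,"pics/rs.png")
rackov("top",np.load("top0.npz")['p'],(165,200,325,230),5,C,yw,"pics/rt.png")
E
```

```text
(no output)
```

View pics/rs.png

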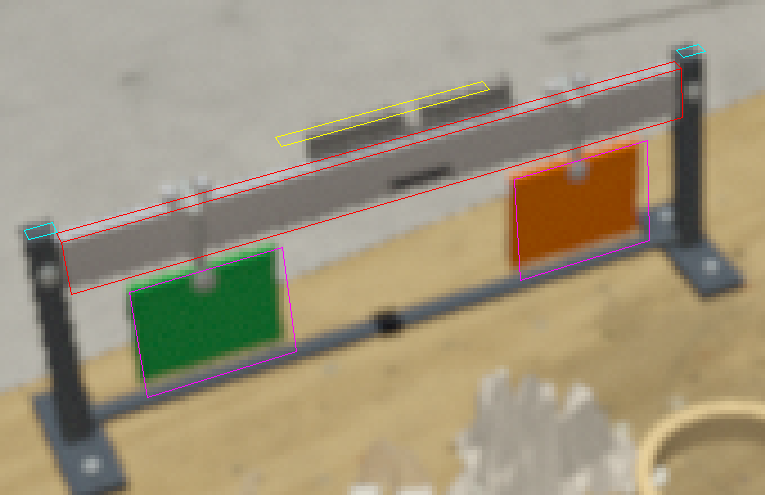

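View pics/rt.png

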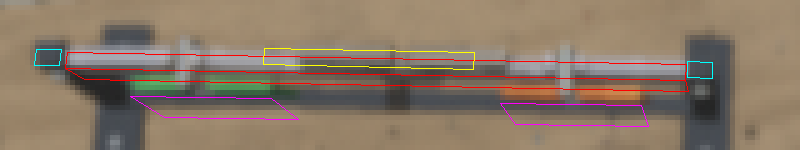

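```bash
python3 - <<'E'
from h import *
C=np.array([.4986,.1265,0]);yw=np.radians(-8.05)
ex=np.array([np.cos(yw),np.sin(yw),0]);ey=np.array([-np.sin(yw),np.cos(yw),0]);ez=np.array([0,0,1.])
for n in("top","scene"):
    g=np.load(f"{n}0.npz")['p'].astype(np.float32)
    print(n)
    for yl,z in((.13,.118),(.115,.118),(.07,.118),(-.06,.118),(-.12,.118),(-.135,.118),(.02,.136),(-.045,.136)):
        xs=np.arange(-.014,.0141,.002)
        q=np.array([proj(n,C+x*ex+yl*ey+z*ez) for x in xs],np.float32)
        v=cv2.remap(g,q[:,0][None],q[:,1][None],cv2.INTER_LINEAR)[0]
        print(yl,z,v.mean(1).astype(int), (v[:,2]-v[:,0]).astype(int))
E
```

```text
top
0.13 0.118 [ 37  38  42  51  64  88 125 156 169 165 136 106  87  81  83] [ 0  0 -1 -2 -4  0  5 10 12 13 11  9  6  4  1]
0.115 0.118 [ 92 103 106  95  82  91 120 154 170 166 140 109  85  77  79] [12 13 12  7  2  2  6 10 12 12 11 10 10  9  5]
0.07 0.118 [ 81 103 110 103  98 106 132 156 165 161 150 139 135 136 137] [  9   9   4  -3  -8  -7  -2   4   4  -3 -19 -36 -45 -47 -47]
-0.06 0.118 [ 86 101 114 110  97  85  82  90 117 136 145 146 140 135 133] [-13 -41 -51 -44 -28 -14  -7  -7 -10 -12 -15 -21 -32 -41 -45]
-0.12 0.118 [111 130 134 122  97  98 126 153 167 168 156 144 137 135 136] [ -98 -120 -109  -74  -35   -8    5   10   10    5  -14  -33  -44  -47
  -47]
-0.135 0.118 [ 85  99 110 107  93  99 124 152 164 162 153 144 137 135 133] [ -3 -17 -30 -30 -20  -9   0   6   5  -2 -20 -35 -44 -47 -46]
0.02 0.136 [106 113 100  86  81  85  99 122 132 133 130 127 127 131 134] [-27 -35 -28 -15  -6  -4  -6 -10 -13 -18 -27 -37 -44 -44 -45]
-0.045 0.136 [109 110  99  87  84  96 118 135 142 140 130 130 134 137 138] [-26 -30 -23 -13  -8  -8 -10 -11 -13 -17 -26 -39 -45 -47 -47]
scene
0.13 0.118 [114 1
[... 369 characters left out ...]
-2  -7  -9 -11 -11]
-0.06 0.118 [113 112 115 123 134 144 153 150 140 121 101  93  89  87  83] [-10 -10  -8  -7  -5  -3   0   0   0   0  -3  -5  -6  -6  -5]
-0.12 0.118 [110 112 119 126 142 160 172 179 181 178 175 174 172 172 173] [-10  -9  -8  -7  -2   0   1   2   0  -3  -6  -9 -11 -11 -11]
-0.135 0.118 [112 112 117 128 143 161 178 184 186 183 177 172 171 170 170] [-10 -10  -9  -7  -4  -1   1   2   1  -1  -5  -8 -10 -12 -13]
0.02 0.136 [ 89  84  84  85 100 117 133 148 156 162 165 168 171 173 173] [ -8  -8  -7  -7  -8  -9 -10 -10 -10 -11 -11 -11 -11 -11 -11]
-0.045 0.136 [ 85  83  83  88 104 121 133 145 151 156 160 168 171 173 173] [ -6  -6  -7  -7  -8 -10 -10 -10 -11 -11 -11 -11 -11 -12 -12]
```

Posts and bar fit in both views; the strip with its slot sits about 14 mm towards −y of the rack's middle. I'll move over the middle first and part way down.

Request:
move_arm([
  [[0,0.14,-0.01,0,0,0,0],[0,0.285,-0.015,0,0,0,0],[0,0.285,-0.015,0.15,0,0,0],[0,0.285,-0.015,0.3,0,0,0],[0,0.285,-0.015,0.45,0,0,0],[0,0.285,-0.015,0.55,0,0,0],[0,0.285,-0.015,0.55,0,0,0],[0,0.285,-0.015,0.55,0,0,0]],
])

```text
time: 8.1
tool_pos: [0.4937, 0.1256, 0.4212]
ee_rot: [-3.14, 0.0, 1.428]
wrist_force: [-0.5, 0.1, -0.5]
width: 0.0139
```

```bash
cat > look.py <<'E'
import sys
from h import *
k=sys.argv[1]
o=robot.get_obs(); print(o['time'],o['tool_pos'],o['ee_rot'],o['wrist_force'],o['wrist_torque'],o['width'])
p,d=robot.snapshot("scene"); np.savez(f"scene{k}.npz",p=p,d=d)
O,ex,ey,ez=panel_pts(o['tool_pos'],o['ee_rot'][2])
C=np.array([.4992,.1264,0]);yw=np.radians(-8.05);e1=np.array([np.cos(yw),np.sin(yw),0]);e2=np.array([-np.sin(yw),np.cos(yw),0])
print('origin in rack mm',(O-C)@e1*1000,(O-C)@e2*1000,O[2]*1000)
overlay("scene",p,(200,160,300,250),7,O,ex,ey,ez,f"pics/ov{k}.png"); crop(p,200,160,300,250,7,f"pics/raw{k}.png")
E
python3 look.py 4
```

```text
8.1 [0.49371159 0.12563761 0.42121012] [-3.14047639e+00  4.97075162e-04  1.42837462e+00] [-0.48196085  0.10713028 -0.46117358] [ 0.06272456 -0.05177169 -0.00131598] 0.013897239143591741
origin in rack mm 0.6724206990381966 -1.5349941948385974 199.61011792290054
```

View pics/ov4.png

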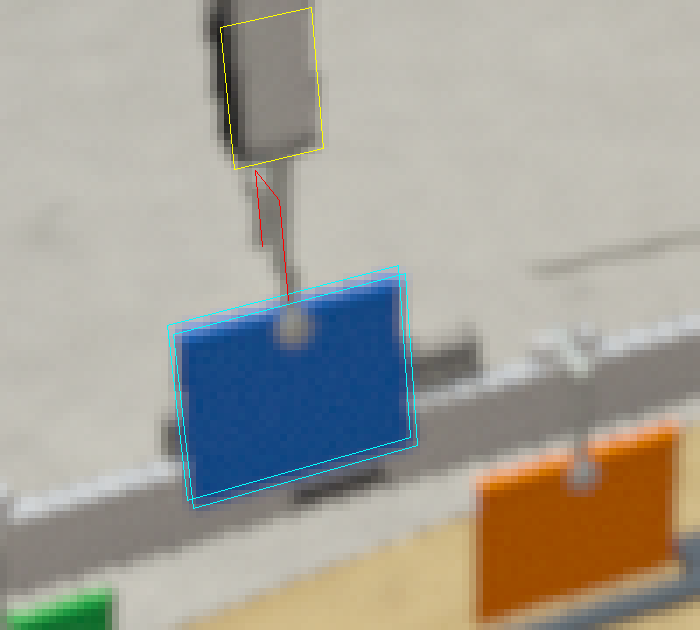

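View pics/raw4.png

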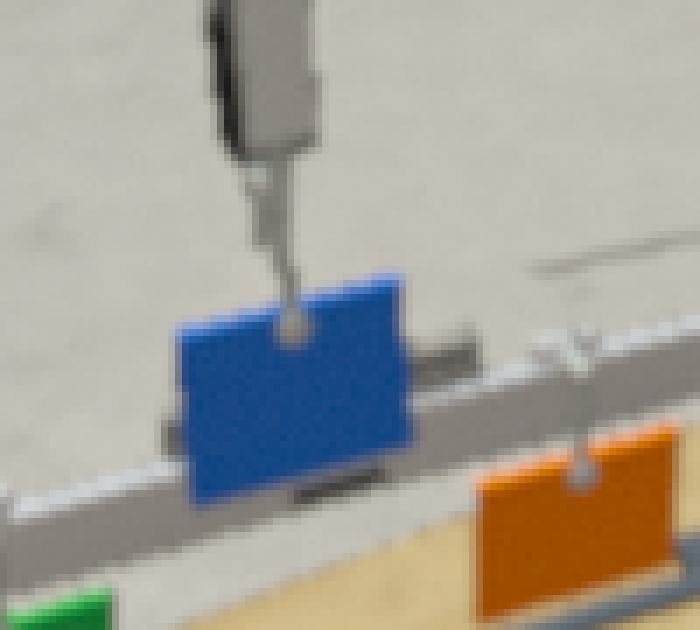

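The plate hangs just in front of the bar, between the two wet panels, with the slot hidden behind it. I'll lower in small steps and watch the force.

Request:
move_arm([
  [[0,0.01,0,0.1,0,0,0],[0,0.01,0,0.2,0,0,0],[0,0.01,0,0.3,0,0,0],[0,0.01,0,0.4,0,0,0],[0,0.01,0,0.4,0,0,0],[0,0.01,0,0.4,0,0,0]],
])

```text
time: 8.65
tool_pos: [0.4936, 0.1273, 0.3803]
ee_rot: [-3.139, 0.001, 1.43]
wrist_force: [0.1, -0.3, -1.8]
width: 0.0136
```

```bash
python3 look.py 5
```

```text
8.65 [0.49362609 0.12733116 0.38031141] [-3.13911291e+00  8.28167696e-04  1.42995280e+00] [ 0.09669542 -0.28882116 -1.78991178] [-0.04308606 -0.06794013  0.00014118] 0.013554416429760472
origin in rack mm 0.3506168837027843 0.13936341008007513 158.71141424077942
```

View pics/raw5.png

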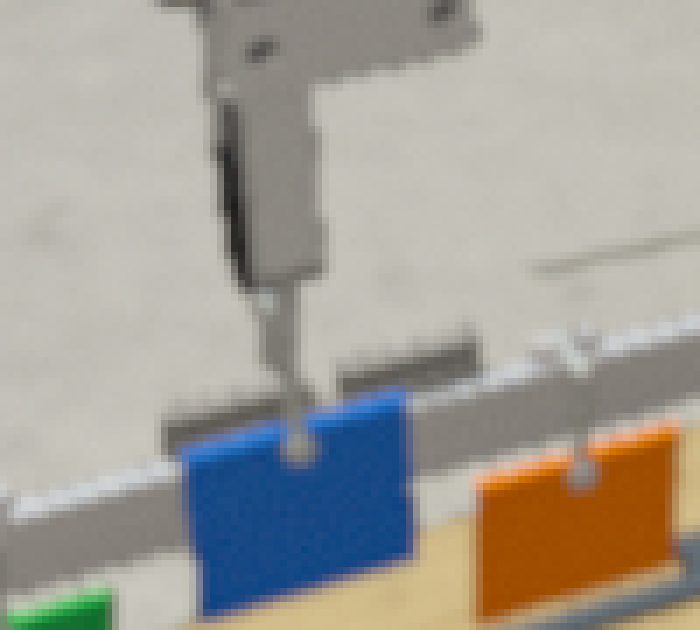

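Still clear: the shank is at px ≈(293,380) in the crop, and the slot shows to its right at (322,375). Continuing down.

Request:
move_arm([
  [[0,0,0,0.05,0,0,0],[0,0,0,0.1,0,0,0],[0,0,0,0.13,0,0,0],[0,0,0,0.15,0,0,0],[0,0,0,0.15,0,0,0],[0,0,0,0.15,0,0,0]],
])

```text
time: 9.2
tool_pos: [0.4938, 0.1273, 0.3665]
ee_rot: [-3.141, 0.0, 1.43]
wrist_force: [0.2, 0.0, -2.4]
width: 0.0138
```

Request:
move_arm([
  [[0,0,0,0.01,0,0,0],[0,0,0,0.02,0,0,0],[0,0,0,0.03,0,0,0],[0,0,0,0.03,0,0,0],[0,0,0,0.03,0,0,0]],
])

```text
time: 9.62
tool_pos: [0.4938, 0.1273, 0.3636]
ee_rot: [-3.141, 0.0, 1.43]
wrist_force: [0.2, 0.4, -2.3]
width: 0.014
```

Request:
move_arm([
  [[0,0,0,0.01,0,0,0],[0,0,0,0.02,0,0,0],[0,0,0,0.02,0,0,0],[0,0,0,0.02,0,0,0]],
])

```text
time: 9.95
tool_pos: [0.4938, 0.1273, 0.3615]
ee_rot: [-3.141, 0.0, 1.43]
wrist_force: [-0.2, -0.2, -1.6]
width: 0.0142
```

Request:
move_arm([
  [[0,0,0,0.01,0,0,0],[0,0,0,0.01,0,0,0],[0,0,0,0.01,0,0,0]],
])

```text
time: 10.2
tool_pos: [0.4938, 0.1273, 0.3606]
ee_rot: [-3.141, 0.0, 1.43]
wrist_force: [-1.2, -0.7, -1.0]
width: 0.0137
```

Request:
move_arm([
  [[0,0,0,0.01,0,0,0],[0,0,0,0.01,0,0,0],[0,0,0,0.01,0,0,0]],
])

```text
time: 10.45
tool_pos: [0.4938, 0.1273, 0.3596]
ee_rot: [-3.141, 0.0, 1.43]
wrist_force: [-0.3, -0.0, -1.8]
width: 0.0141
```

Request:
move_arm([
  [[0,0,0,0.01,0,0,0],[0,0,0,0.01,0,0,0],[0,0,0,0.01,0,0,0]],
])

```text
time: 10.7
tool_pos: [0.4938, 0.1273, 0.3586]
ee_rot: [-3.141, 0.0, 1.43]
wrist_force: [-0.8, -0.0, -1.6]
width: 0.0137
```

Request:
move_arm([
  [[0,0,0,0.005,0,0,0],[0,0,0,0.005,0,0,0],[0,0,0,0.005,0,0,0]],
])

```text
time: 10.95
tool_pos: [0.4938, 0.1273, 0.3581]
ee_rot: [-3.142, 0.0, 1.43]
wrist_force: [-0.7, -0.2, -1.4]
width: 0.0137
```

Request:
move_arm([
  [[0,0,0,0.005,0,0,0],[0,0,0,0.005,0,0,0],[0,0,0,0.005,0,0,0]],
])

```text
time: 11.2
tool_pos: [0.4938, 0.1273, 0.3577]
ee_rot: [3.142, 0.0, 1.43]
wrist_force: [0.1, 0.1, -1.6]
width: 0.0137
```

Request:
move_arm([
  [[0,0,0,0.005,0,0,0],[0,0,0,0.005,0,0,0],[0,0,0,0.005,0,0,0]],
])

```text
time: 11.45
tool_pos: [0.4938, 0.1273, 0.3575]
ee_rot: [3.141, -0.0, 1.43]
wrist_force: [-1.2, -0.2, 0.2]
width: 0.014
```

Request:
move_arm([
  [[0,0,0,0.005,0,0,0],[0,0,0,0.005,0,0,0],[0,0,0,0.005,0,0,0]],
])

```text
time: 11.7
tool_pos: [0.4938, 0.1273, 0.357]
ee_rot: [3.141, -0.0, 1.43]
wrist_force: [-0.4, -0.5, 1.0]
width: 0.0139
```

Request:
move_arm([
  [[0,0,0,0.005,0,0,0],[0,0,0,0.005,0,0,0],[0,0,0,0.005,0,0,0]],
])

```text
time: 11.95
tool_pos: [0.4938, 0.1273, 0.3564]
ee_rot: [3.141, 0.0, 1.43]
wrist_force: [-1.1, -0.1, 2.1]
width: 0.0137
```

Contact shows at TCP z ≈ 0.3575: the force rose about 3.7 N, so the saddle is down less than 1 mm. Now I'll slide towards −y in 1 mm steps.

Request:
move_arm([
  [[0,-0.005,0,0,0,0,0],[0,-0.01,0,0,0,0,0],[0,-0.01,0,0,0,0,0]],
])

```text
time: 12.2
tool_pos: [0.4937, 0.1267, 0.3564]
ee_rot: [3.141, -0.002, 1.43]
wrist_force: [-0.8, 1.8, 2.3]
width: 0.014
```

Request:
move_arm([
  [[0,-0.005,0,0,0,0,0],[0,-0.01,0,0,0,0,0],[0,-0.01,0,0,0,0,0]],
])

```text
time: 12.45
tool_pos: [0.4937, 0.1255, 0.3564]
ee_rot: [3.14, -0.001, 1.43]
wrist_force: [0.4, 2.3, 2.1]
width: 0.0138
```

Request:
move_arm([
  [[0,-0.005,0,0,0,0,0],[0,-0.01,0,0,0,0,0],[0,-0.01,0,0,0,0,0]],
])

```text
time: 12.7
tool_pos: [0.4935, 0.1243, 0.3563]
ee_rot: [3.141, -0.0, 1.43]
wrist_force: [1.1, 2.2, 1.9]
width: 0.0141
```

Request:
move_arm([
  [[0,-0.005,0,0,0,0,0],[0,-0.01,0,0,0,0,0],[0,-0.01,0,0,0,0,0]],
])

```text
time: 12.95
tool_pos: [0.4933, 0.1233, 0.3562]
ee_rot: [3.141, 0.0, 1.43]
wrist_force: [0.4, 2.7, 2.9]
width: 0.0138
```

Request:
move_arm([
  [[0,-0.005,0,0,0,0,0],[0,-0.01,0,0,0,0,0],[0,-0.01,0,0,0,0,0]],
])

```text
time: 13.2
tool_pos: [0.4931, 0.1223, 0.3562]
ee_rot: [3.142, 0.0, 1.43]
wrist_force: [-0.0, 2.1, 2.1]
width: 0.0141
```

Request:
move_arm([
  [[0,-0.005,0,0,0,0,0],[0,-0.01,0,0,0,0,0],[0,-0.01,0,0,0,0,0]],
])

```text
time: 13.45
tool_pos: [0.4929, 0.1213, 0.3562]
ee_rot: [-3.142, 0.0, 1.43]
wrist_force: [-0.1, 2.7, 2.2]
width: 0.014
```

Request:
move_arm([
  [[0,-0.005,0,0,0,0,0],[0,-0.01,0,0,0,0,0],[0,-0.01,0,0,0,0,0]],
])

```text
time: 13.7
tool_pos: [0.4928, 0.1203, 0.3561]
ee_rot: [-3.142, 0.0, 1.43]
wrist_force: [-0.0, 2.4, 2.6]
width: 0.0141
```

Request:
move_arm([
  [[0,-0.005,0,0,0,0,0],[0,-0.01,0,0,0,0,0],[0,-0.01,0,0,0,0,0]],
])

```text
time: 13.95
tool_pos: [0.4927, 0.1193, 0.3561]
ee_rot: [-3.142, 0.0, 1.43]
wrist_force: [0.2, 2.2, 2.5]
width: 0.0134
```

Request:
move_arm([
  [[0,-0.005,0,0,0,0,0],[0,-0.01,0,0,0,0,0],[0,-0.01,0,0,0,0,0]],
])

```text
time: 14.2
tool_pos: [0.4925, 0.1183, 0.3561]
ee_rot: [-3.142, 0.0, 1.43]
wrist_force: [0.8, 2.0, 3.4]
width: 0.0133
```

Request:
move_arm([
  [[0,-0.005,0,0,0,0,0],[0,-0.01,0,0,0,0,0],[0,-0.01,0,0,0,0,0]],
])

```text
time: 14.45
tool_pos: [0.4924, 0.1172, 0.3561]
ee_rot: [-3.142, 0.001, 1.43]
wrist_force: [0.4, 1.7, 3.0]
width: 0.0141
```

Request:
move_arm([
  [[0,-0.005,0,0,0,0,0],[0,-0.01,0,0,0,0,0],[0,-0.01,0,0,0,0,0]],
])

```text
time: 14.7
tool_pos: [0.4921, 0.1157, 0.3556]
ee_rot: [-3.141, 0.003, 1.429]
wrist_force: [0.6, -1.3, 0.2]
width: 0.0132
```

The force dropped at y ≈ 0.1157: fy flipped and fz fell, so the hook is at the notch's edge. I'll go half a millimetre further and then down a little.

Request:
move_arm([
  [[0,-0.005,0,0,0,0,0],[0,-0.005,0,0,0,0,0],[0,-0.005,0,0,0,0,0]],
])

```text
time: 14.95
tool_pos: [0.4921, 0.1154, 0.3555]
ee_rot: [-3.14, 0.002, 1.429]
wrist_force: [0.1, -1.8, 0.1]
width: 0.0139
```

Request:
move_arm([
  [[0,0,0,0.005,0,0,0],[0,0,0,0.01,0,0,0],[0,0,0,0.01,0,0,0]],
])

```text
time: 15.2
tool_pos: [0.4921, 0.1155, 0.355]
ee_rot: [-3.141, 0.002, 1.429]
wrist_force: [-1.5, -4.0, 0.7]
width: 0.014
```

Request:
move_arm([
  [[0,-0.005,0,0,0,0,0],[0,-0.01,0,0,0,0,0],[0,-0.01,0,0,0,0,0]],
])

```text
time: 15.45
tool_pos: [0.4919, 0.1149, 0.3551]
ee_rot: [-3.141, -0.0, 1.43]
wrist_force: [-0.9, -3.2, 0.6]
width: 0.0136
```

Request:
move_arm([
  [[0,-0.005,0,0,0,0,0],[0,-0.01,0,0,0,0,0],[0,-0.01,0,0,0,0,0]],
])

```text
time: 15.7
tool_pos: [0.492, 0.1142, 0.355]
ee_rot: [3.141, -0.001, 1.43]
wrist_force: [-0.6, -0.5, -0.5]
width: 0.0138
```

Request:
move_arm([
  [[0,0,0,0.005,0,0,0],[0,0,0,0.01,0,0,0],[0,0,0,0.01,0,0,0]],
])

```text
time: 15.95
tool_pos: [0.492, 0.1141, 0.3538]
ee_rot: [-3.141, -0.001, 1.43]
wrist_force: [0.0, -1.2, -1.5]
width: 0.0138
```

The hook is 3.7 mm below the saddle top and only its own weight is felt, so it's in the notch. I'll continue down gently.

Request:
move_arm([
  [[0,-0.003,0,0.01,0,0,0],[0,-0.003,0,0.02,0,0,0],[0,-0.003,0,0.02,0,0,0]],
])

```text
time: 16.2
tool_pos: [0.4918, 0.1138, 0.3516]
ee_rot: [-3.141, -0.0, 1.43]
wrist_force: [-0.6, -0.1, -0.5]
width: 0.014
```

Request:
move_arm([
  [[0,0,0,0.01,0,0,0],[0,0,0,0.02,0,0,0],[0,0,0,0.02,0,0,0]],
])

```text
time: 16.45
tool_pos: [0.4918, 0.1137, 0.3498]
ee_rot: [-3.141, 0.0, 1.43]
wrist_force: [0.2, -0.2, -1.5]
width: 0.0141
```

Request:
move_arm([
  [[0,0,0,0.005,0,0,0],[0,0,0,0.01,0,0,0],[0,0,0,0.01,0,0,0]],
])

```text
time: 16.7
tool_pos: [0.4919, 0.1137, 0.3491]
ee_rot: [-3.142, 0.0, 1.43]
wrist_force: [0.2, 0.1, -1.1]
width: 0.0137
```

Request:
move_arm([
  [[0,0,0,0.005,0,0,0],[0,0,0,0.01,0,0,0],[0,0,0,0.01,0,0,0]],
])

```text
time: 16.95
tool_pos: [0.4919, 0.1136, 0.348]
ee_rot: [-3.141, 0.0, 1.43]
wrist_force: [0.9, 1.0, -1.4]
width: 0.0137
```

Request:
move_arm([
  [[0,0,0,0.005,0,0,0],[0,0,0,0.005,0,0,0],[0,0,0,0.005,0,0,0]],
])

```text
time: 17.2
tool_pos: [0.4919, 0.1137, 0.3476]
ee_rot: [3.142, 0.0, 1.43]
wrist_force: [-0.7, -0.6, -1.0]
width: 0.0139
```

Request:
move_arm([
  [[0,0,0,0.005,0,0,0],[0,0,0,0.005,0,0,0],[0,0,0,0.005,0,0,0]],
])

```text
time: 17.45
tool_pos: [0.4919, 0.1137, 0.3475]
ee_rot: [3.141, -0.0, 1.43]
wrist_force: [-0.4, -0.1, -0.4]
width: 0.0139
```

At z 0.3475, exactly 10 mm under the saddle top, the weight is coming off: the hook is on the notch floor. I'll look before releasing.

```bash
python3 look.py 6
```

```text
17.45 [0.49188333 0.11367116 0.34750229] [ 3.14121196e+00 -2.06750608e-05  1.42995334e+00] [-0.39511312 -0.14591194 -0.42084206] [-0.04631232  0.05606693 -0.02637114] 0.01392791355140134
origin in rack mm 0.5379400031961105 -13.630082391174797 125.90229313302417
```

View pics/raw6.png

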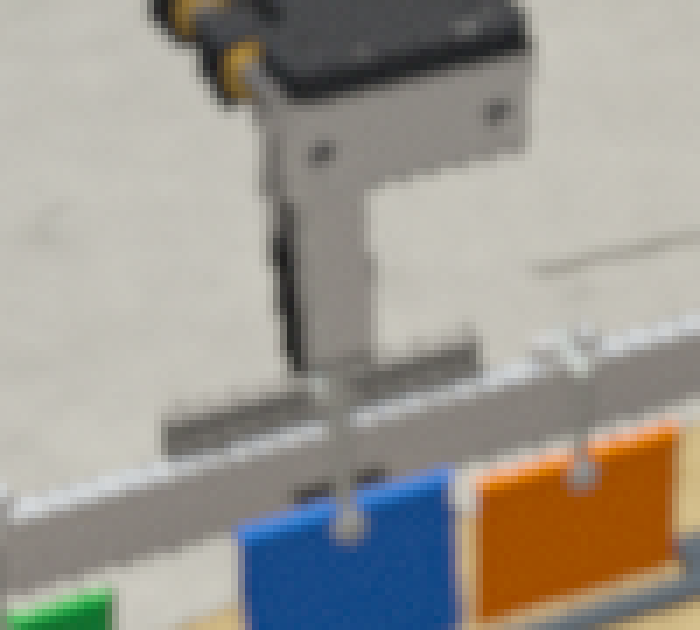

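The hook sits in the slot at (335,375) in the crop, and the blue plate clears the orange one by about 8 mm, with the orange and green panels undisturbed. Releasing gently.

Request:
move_arm([
  [[0.17,0,0,0,0,0,0],[0.18,0,0,0,0,0,0],[0.2,0,0,0,0,0,0],[0.24,0,0,0,0,0,0],[0.28,0,0,0,0,0,0],[0.35,0,0,0,0,0,0],[0.4,0,0,0,0,0,0],[0.5,0,0,0,0,0,0]],
])

```text
time: 18.17
tool_pos: [0.4919, 0.1137, 0.3472]
ee_rot: [3.141, 0.0, 1.43]
wrist_force: [0.5, -0.1, -0.0]
width: 0.0408
```

Request:
move_arm([
  [[0.6,0,0,0,0,0,0],[0.7,0,0,0,0,0,0],[0.8,0,0,0,0,0,0],[0.8,0,0,0,0,0,0],[0.8,0,0,0,0,0,0]],
])

```text
time: 18.58
tool_pos: [0.4919, 0.1137, 0.3471]
ee_rot: [3.142, 0.0, 1.43]
wrist_force: [0.0, -0.1, 0.2]
width: 0.0733
```

```bash
python3 look.py 7
```

```text
18.5833 [0.49187806 0.11366028 0.34713974] [3.14156164e+00 1.19578935e-04 1.42989834e+00] [ 0.00187562 -0.12714088  0.18925763] [-0.02030694 -0.08160255 -0.0444129 ] 0.07330698657304714
origin in rack mm 0.5342391454969052 -13.641923205889164 125.53974477849802
```

View pics/raw7.png

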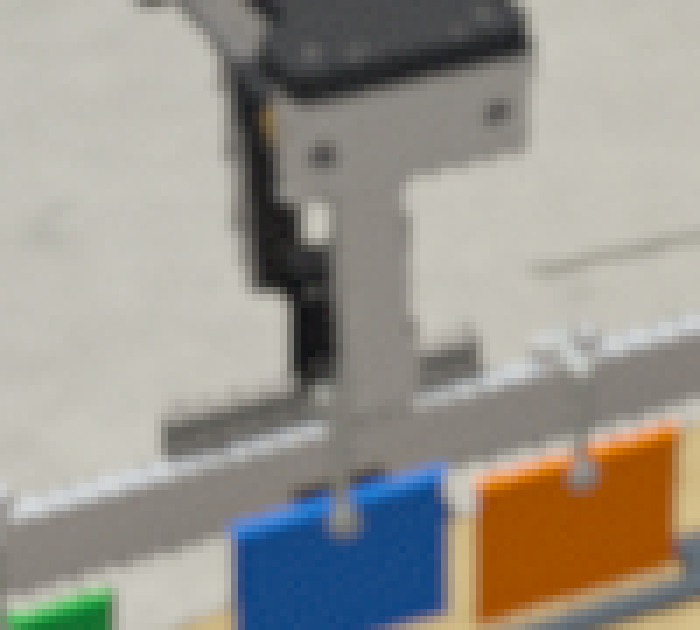

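The panel is hanging free and has swung slightly into its natural lean. I'll retreat straight up.

Request:
move_arm([
  [[0.8,0,0,-0.1,0,0,0],[0.8,0,0,-0.25,0,0,0],[0.8,0,0,-0.4,0,0,0],[0.8,0,0,-0.6,0,0,0],[0.8,0,0,-0.8,0,0,0],[0.8,0,0,-1,0,0,0],[0.8,0,0,-1,0,0,0]],
])

```text
time: 19.22
tool_pos: [0.492, 0.1137, 0.4529]
ee_rot: [3.132, -0.002, 1.43]
wrist_force: [0.5, -0.1, 0.4]
width: 0.0756
```

Request:
move_arm([
  [[0.8,0,0,-0.25,0,0,0],[0.8,0,0,-0.5,0,0,0],[0.8,0,0,-0.5,0,0,0],[0.8,0,0,-0.5,0,0,0],[0.8,0,0,-0.5,0,0,0],[0.8,0,0,-0.5,0,0,0],[0.8,0,0,-0.5,0,0,0],[0.8,0,0,-0.5,0,0,0]],
])

```text
time: 19.88
tool_pos: [0.4919, 0.1137, 0.4958]
ee_rot: [-3.139, 0.001, 1.43]
wrist_force: [0.0, -0.4, 0.9]
width: 0.0751
```

```bash
cat > fin.py <<'E'
import sys
from h import *
k=sys.argv[1]
p,d=robot.snapshot("scene"); np.savez(f"scene{k}.npz",p=p,d=d); crop(p,155,150,325,300,4.5,f"pics/f{k}.png")
q=p.astype(int);r,g,b=q[...,0],q[...,1],q[...,2];V,U=np.mgrid[0:400,0:640];B=(U>160)&(U<320)&(V>190)&(V<300)
for n,m in(('blue',(b>r*1.8)&(b>90)),('green',(g>r*1.8)&(g>b*1.5)&(g>70)),('orange',(r>b*3)&(r>120))):
    m=m&B; y,x=np.nonzero(m); print(n,len(x),x.mean().round(2),y.mean().round(2))
    # top edge line
    xs=np.unique(x); t=[(c,y[x==c].min()) for c in xs[3:-3]]; t=np.array(t,np.float32); print('  top slope',np.polyfit(t[:,0],t[:,1],1))
o=robot.get_obs(); print(o['time'],o['wrist_force'],o['qvel'])
E
python3 fin.py 8; python3 - <<'E'
from h import *
q=np.load("scene0.npz")['p'].astype(int);r,g,b=q[...,0],q[...,1],q[...,2];V,U=np.mgrid[0:400,0:640];B=(U>160)&(U<320)&(V>190)&(V<300)
for n,m in(('green',(g>r*1.8)&(g>b*1.5)&(g>70)),('orange',(r>b*3)&(r>120))):
    y,x=np.nonzero(m&B); print('start',n,len(x),x.mean(),y.mean())
E
```

```text
blue 577 248.04 240.36
  top slope [-2.83478261e-01  3.01160870e+02]
green 598 199.77 258.85
  top slope [-2.94871795e-01  3.08418803e+02]
orange 510 281.62 234.84
  top slope [-2.80632411e-01  3.05225296e+02]
19.9333 [ 0.22132214  1.0488435  -0.06146043] [ 0.00097971 -0.00231984 -0.00952765  0.00116952  0.00033588  0.00051743]
start green 611 199.911620294599 259.0851063829787
start orange 520 281.70384615384614 235.01538461538462
```

View pics/f8.png

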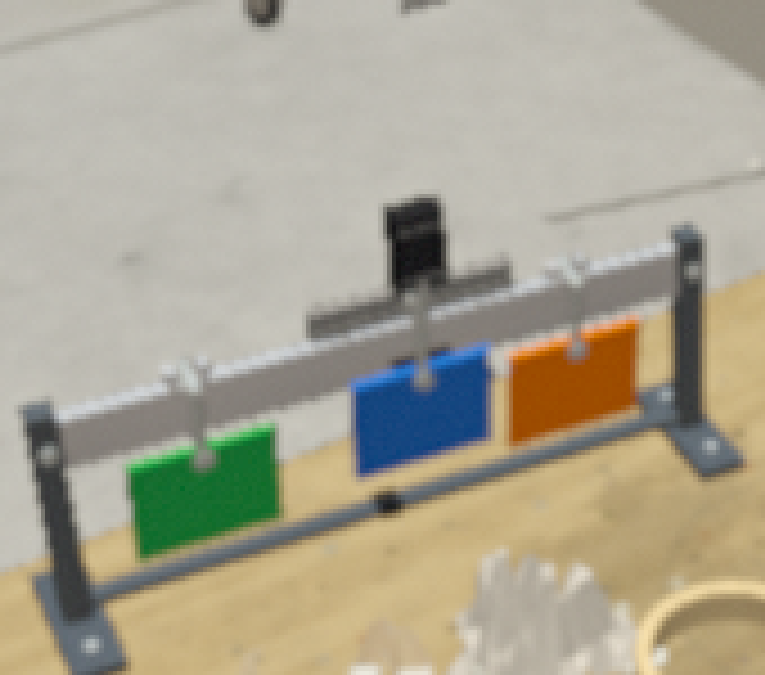

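The blue panel hangs in the notch, parallel to its neighbours, which haven't moved. I'll let time pass and check that it's still.

Request:
move_arm([
  [[0.8,0,0,0,0,0,0],[0.8,0,0,0,0,0,0],[0.8,0,0,0,0,0,0],[0.8,0,0,0,0,0,0],[0.8,0,0,0,0,0,0],[0.8,0,0,0,0,0,0],[0.8,0,0,0,0,0,0],[0.8,0,0,0,0,0,0]],
])

```text
time: 20.6
tool_pos: [0.4919, 0.1137, 0.4972]
ee_rot: [3.141, 0.0, 1.43]
wrist_force: [0.5, -0.4, -0.2]
width: 0.0751
```

Request:
move_arm([
  [[0.8,0,0,0,0,0,0],[0.8,0,0,0,0,0,0],[0.8,0,0,0,0,0,0],[0.8,0,0,0,0,0,0],[0.8,0,0,0,0,0,0],[0.8,0,0,0,0,0,0],[0.8,0,0,0,0,0,0],[0.8,0,0,0,0,0,0]],
])

```text
time: 21.27
tool_pos: [0.4919, 0.1137, 0.4971]
ee_rot: [-3.142, 0.0, 1.43]
wrist_force: [-1.0, 0.3, -1.1]
width: 0.0752
```

```bash
python3 fin.py 9; python3 fin.py 10
```

```text
blue 578 248.04 240.35
  top slope [-2.83043478e-01  3.01011594e+02]
green 598 199.75 258.84
  top slope [-2.89377289e-01  3.07282865e+02]
orange 509 281.61 234.8
  top slope [-2.79644269e-01  3.04990119e+02]
21.3167 [ 0.09618156  0.05205461 -0.35272742] [ 0.00026976 -0.00019947 -0.00119235  0.00229065  0.0001694  -0.00096804]
blue 577 248.04 240.36
  top slope [-2.83478261e-01  3.01160870e+02]
green 596 199.74 258.85
  top slope [-2.89230769e-01  3.07316923e+02]
orange 509 281.64 234.8
  top slope [-2.80632411e-01  3.05181818e+02]
21.3667 [0.90728507 0.53798318 0.37328926] [0.00032265 0.00121462 0.00144335 0.00107103 0.00148596 0.00028149]
```

```bash
python3 -c "
from bench import robot; print(robot.close_job())"
```

```text
the job is handed in; nothing more can be done
None
```

The blue panel is hanging in the saddle's notch on the rack, and I handed the job in at about 21.4 s of the 72 s allowed.

**What I did:** I gripped the panel by its black block, lifted it out of the stand and lowered it at the middle of the gap. The hook touched the saddle at TCP z 0.3575, and I slid it along with a push of about 4–5 N, so the saddle was down roughly 1–1.5 mm. The notch was about 13 mm from the middle, towards the orange panel. The hook dropped 10 mm to the notch floor, and I then let go and backed straight up.

**Last checks:**
- **Still:** the blue panel did not move (within 0.02 px) over the 1.4 s between pictures.
- **Square:** its top edge slopes in the picture between those of its neighbours (−0.283, against −0.289 for green and −0.281 for orange).
- **Neighbours:** the green and orange panels are within about 0.25 px of where they started, so neither was knocked. The blue plate clears the orange one by roughly 6–8 mm.

**What disagreed:**
- **Saddle strip position:** in the pictures it sits about 14 mm off the rack's middle, although the description puts it at the middle. I treated the notch seen there only as a hint; the position felt matched it.
- **Bar position:** the two cameras differed by about 1 mm. I used a value in between and felt no sideways force from the bar.
- **Grasp in the stand:** I could not see the panel in the stand when I closed the gripper, because the arm hid it from both cameras. A picture after the lift showed it in the gripper within about 1 px of where I expected.

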